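Fill the sample dryer with core plugs and set its heat

TASK

Load the three tall core plugs, one of them still under the microscope, into the round basket of the dryer with the four short ones, so that all seven stand upright on its floor, one in the middle and six round it; lower them in rather than letting them drop, and ease the short ones aside where they leave too little room. When all are in, turn the heat dial from off to its third click. Do not knock the microscope, and leave the other things on the desk where they are.

Things in the scene. Friction and masses are not known exactly. Their poses are not given: they have to be found in the camera images.
- basket_floor (a point): Centre of the inner floor of the round steel basket that is sunk in the dryer's well and fixed; z up. Inner diameter 122 mm; the wall stands 35 mm above this floor and is 5 mm thick at the rim; the white drum round it, 160 mm in diameter, ends below the rim. The inner floor lies 31 mm above the table.
- basket: The same basket as a whole. Seven 38 mm plugs fit only as one in the middle and six round it by the wall, with 2 to 3 mm to spare all round when evenly spread. At the start the three short plugs by the wall stand unevenly: about 100, 120 and 140 degrees apart round the axis, where a plug to go between two of them needs 109 or more. Origin 3 mm below the inner floor.
- short_mid_mid (a point): Loose rock core plug: a plain beige-grey sawn cylinder 38 mm in diameter, 60 mm long, about 0.16 kg. It stands in the basket from the start and can slide on its floor. The point is its centre, 30 mm above its foot; z is its axis. It stands in the middle of the basket.
- short_a_mid (a point): Loose rock core plug: a plain beige-grey sawn cylinder 38 mm in diameter, 60 mm long, about 0.16 kg. It stands in the basket from the start and can slide on its floor. The point is its centre, 30 mm above its foot; z is its axis. It stands near the wall, 40 mm from the basket's axis.
- short_b_mid (a point): Loose rock core plug: a plain beige-grey sawn cylinder 38 mm in diameter, 60 mm long, about 0.16 kg. It stands in the basket from the start and can slide on its floor. The point is its centre, 30 mm above its foot; z is its axis. It stands near the wall, 40 mm from the basket's axis.
- short_c_mid (a point): Loose rock core plug: a plain beige-grey sawn cylinder 38 mm in diameter, 60 mm long, about 0.16 kg. It stands in the basket from the start and can slide on its floor. The point is its centre, 30 mm above its foot; z is its axis. It stands near the wall, 40 mm from the basket's axis.
- tall_a_mid (a point): Loose rock core plug: a plain beige-grey sawn cylinder 38 mm in diameter, 100 mm long, square edges, about 0.26 kg (give or take a quarter). The point is its centre, half-way up, 50 mm above its foot; z is its axis, up at the start. It stands on the microscope's stage, under the objective.
- tall_b_mid (a point): Loose rock core plug: a plain beige-grey sawn cylinder 38 mm in diameter, 100 mm long, square edges, about 0.26 kg (give or take a quarter). The point is its centre, half-way up, 50 mm above its foot; z is its axis, up at the start. It stands on the table to the right of the dryer.
- tall_c_mid (a point): Loose rock core plug: a plain beige-grey sawn cylinder 38 mm in diameter, 100 mm long, square edges, about 0.26 kg (give or take a quarter). The point is its centre, half-way up, 50 mm above its foot; z is its axis, up at the start. It stands on the table to the right of the dryer.
- stage (a point): Top of the microscope's base plate, 22 mm above the table, under the objective's axis; the fixed plate measures 200 mm along x and runs from -110 to +180 mm along y in this point's axes. Below the objective the stage is open to -x, +x and -y: a gripper leaning 35 to 45 degrees to one of these sides fits under the objective, an upright one does not.
- scope: The stereo microscope, white and grey, fixed; origin on the table under the stage point. The objective, a barrel 60 mm in diameter, ends 222 mm above the table. The head over it, from 262 mm up, reaches 52 mm to -x and +x and, with its black side knobs, 60 mm to -y and +y of that axis, and is about 450 mm high in all; the eyepieces slant up towards +x; the pillar stands at y +145 mm.
- dial_grip (a point): Grip point on the axis of the black heat dial, 31 mm out from the sloping panel in front of the dryer's drum. z points out of the panel along the dial's axis (28 degrees from vertical, towards the dryer's -x); x runs along the grip bar to its white pointer and turns with it. The bar is 50 mm long, 14 mm thick and stands 8 to 42 mm above the panel, on a disc 52 mm in diameter.
- dial (a joint): Turn of the heat dial in rad: 0 at its off stop, where it starts; it grows clockwise as seen facing the panel, up to a second stop at 2.62. It clicks every 25 degrees: first click 0.436, second 0.873, third 1.309. Each click takes about 0.1 N m to pass; let go, the dial falls into the nearest click.
- dryer: The sample dryer, white, fixed: a drum 160 mm in diameter and 60 mm high, with the control panel (150 mm wide) on its -x side, from 90 to 170 mm off the drum's axis, its upper edge 72 mm high. Origin under the drum's axis, on the table; z up.
- specimen: Bystander: brown lump of rock about 85 x 60 x 48 mm, loose; origin under its middle.
- pebble: Bystander: dark stone about 50 x 42 x 30 mm, loose; origin under its middle.
- core_stub: Bystander: thick dark core slice 63 mm in diameter, 46 mm high, loose, which does not belong in the basket; origin at the centre of its foot.
- dropper: Bystander: amber dropper bottle 34 mm in diameter, 82 mm high, loose; origin at the centre of its foot.
- lens: Bystander: steel folding hand lens, 80 x 34 x 12 mm, lying loose; origin under its middle.
- tape: Bystander: tape measure 66 x 36 x 58 mm, loose; origin under its middle.
Things that resemble listed ones, but are neither listed nor needed, are in the scene too. Leave any green look-alike of the part that bears tall_a_mid alone.

How it is judged:
By the outcome, as a careful person would: the job done as asked, in the order asked, and still so for the second after the job is handed in, with the robot touching nothing.
It also fails if it takes over 72 s, if anything falls off the work surface, if the arm or the gripper's body presses on something with over 40 N, if the wrist force passes 120 N, or if a joint passes its speed limit or range.

ROBOT

A 6-joint arm with a two-finger parallel gripper is mounted at the origin on the work surface. World frame = base frame: x ahead of the robot, y to its left, z up, the work surface at z = 0. Lengths are in m, angles in rad, forces in N, time in s.
With the tool pointing down it reaches from about 0.35 to 0.975 m from the base axis. Payload 4.9 kg.
Tool frame: the origin (TCP) lies between the finger pads; the fingertips stand 19 mm ahead of it and the grasp point (between the pads) is the TCP; z points along the fingers, y is the line along which they close (so a half turn about z gives the same grasp; the last joint's range is limited). The gripper opens to 85 mm and grips with 20 to 120 N. Pads are 22 mm wide; open, the fingers measure 114 mm over their backs; the gripper's body (76 mm by 85 mm) begins 54 mm behind the grasp point. The pads swing forward as they close: fully open they stand 13 mm farther back than shut.
Start: joints at [-1.262, 0.053, 1.613, -0, 1.476, -0.119], TCP at [0.259, -0.569, 0.25] pointing down, gripper open.
Joint ranges: [-3.01, 3.01], [-1.01, 2.22], [0.06, 2.58], [-1.02, 4.17], [0.09, 2.62], [-3.14, 3.14]. Speed limits (rad/s): [2.57, 2.57, 3.14, 3.14, 3.14, 3.14].

INTERFACE

Orientations are given as a rotation vector (axis times angle).
In Python, from station import ctrl gives the robot as it stands. The module is installed in compiled form; this text tells all that it offers.
- The arm moves only by the tool servo_tool, never from a script. Its argument "increments" is a list that holds one entry, the list of rows, each a list of 5 numbers: the finger opening in cm, from 0 to 8.54, then the shift along the tool's x, y, z in cm, then the turn about the tool's z in degrees. A call has 1 to 5 rows; each row is the pose to reach, as a shift and turn from the pose commanded when the call began, along the tool's axes at that moment; what a row does not reach only later rows make up. A row lasts 1/10 s, in which the tool goes at most 50 mm and 8.59 degrees, less where a joint would pass 70% of its speed; a pose out of reach is approached as far as the arm can. A call with a gripper value outside its range is refused whole. The fingers move at their own pace and stop on an object; "newtons" is the grip in N (left out, the last holds). Time passes only in rows, so rows that repeat a pose let the fingers close. It gives the time, the measured TCP pose, the force, the opening and the grip force at its end, in the units of the state.
- ctrl.get_obs(): the state, without advancing time (a new reading comes with each control period).
- ctrl.get_image(name): name is "side" or "top" or "wrist"; returns a dict with "img" (384x512x3 uint8, red, green, blue), "fx", "fy", "cx", "cy" (pixels), "k1" (the pictures are not rectified: a ray, as slopes to the right and down, at radius r is drawn at 1 + k1 r^2 times it, then the intrinsics apply), "rvec" (rotation vector, rad) and "tvec" (3), from world to camera coordinates, as OpenCV has them; the wrist camera has in their place "mount" (4x4, takes a point from camera to tool coordinates, whose origin is the TCP and whose axes are the flange's). Camera axes: x right, y down, z forward; pixel columns grow to the right and rows downward; lengths in m; the calibration is good to about 2 mm. A picture is of the moment at which its call begins: read the wrist's pose just before it. There is no depth.
- ctrl.finish_job(): hands the job in; it is judged then, once.
The state is a dict: "t": time; "q": joint angles; "dq": joint speeds; "effort": joint torques, N m; "tool_pos": TCP position; "tool_rot": TCP orientation; "contact_force": force on the tool from outside, world axes, zero at the start; "wrist_torque": the same for the moment, N m; "opening": finger opening in m; "grip_force": force on a finger pad.
Only numpy, scipy, OpenCV 4.12 (cv2) and the standard library are available. Lean on these libraries where they do the work, as an engineer would, in place of code of your own. Each camera call takes 0.05 s, during which the arm holds its last target. There are 200 camera calls.

## Working session

There is one attempt and no reset: what is moved stays moved. The work goes in short steps, Python scripts to look and compute and a tool call to move; the robot and the scene stay as the last step left them, time stands still between calls to the robot, and variables do not carry over. Pictures are saved under pics/ and viewed, at most 10 in all, crops included, and the job is handed in when it is done.

Besides the shell and the picture viewer there is one more tool, called after "Request:" by a JSON object that holds its "fn" and its "kwargs". servo_tool: Moves the arm, as the interface text tells. Its arguments: {"type":"object","properties":{"increments":{"type":"array"},"newtons":{"type":"number"}},"required":["increments"]}

```bash
mkdir -p pics; cat > h.py <<'E'
import numpy as np, cv2
from scipy.spatial.transform import Rotation as R
from station import ctrl
def obs(): return ctrl.get_obs()
def cam(name):
    o=ctrl.get_obs(); c=ctrl.get_image(name)
    if 'mount' in c:
        T=np.eye(4);T[:3,:3]=R.from_rotvec(o['tool_rot']).as_matrix();T[:3,3]=o['tool_pos']
        W=T@np.array(c['mount'])          # cam->world
        c['Rc'],c['o']=W[:3,:3],W[:3,3]
    else:
        M=R.from_rotvec(np.ravel(c['rvec'])).as_matrix()
        c['Rc'],c['o']=M.T,-M.T@np.ravel(c['tvec'])
    c['K']=np.array([[c['fx'],0,c['cx']],[0,c['fy'],c['cy']],[0,0,1.]])
    return c
def ray(c,uv):
    p=cv2.undistortPoints(np.array(uv,float).reshape(-1,1,2),c['K'],np.array([c['k1'],0,0,0.]))[:,0]
    d=np.c_[p,np.ones(len(p))]@c['Rc'].T
    return d
def onplane(c,uv,z):
    d=ray(c,uv); return c['o']+d*((z-c['o'][2])/d[:,2])[:,None]
def proj(c,P):
    P=np.atleast_2d(P); q=(P-c['o'])@c['Rc']; x=q[:,:2]/q[:,2:]
    r2=(x**2).sum(1)[:,None]; x=x*(1+c['k1']*r2)
    return x*[c['fx'],c['fy']]+[c['cx'],c['cy']]
def save(c,f,crop=None,s=1):
    im=c['img'][:,:,::-1]
    if crop: im=im[crop[1]:crop[3],crop[0]:crop[2]]
    cv2.imwrite('pics/'+f,cv2.resize(im,None,fx=s,fy=s,interpolation=cv2.INTER_CUBIC))
E
python3 - <<'E'
from h import *
import pickle
o=obs(); print(o)
for n in('top','side','wrist'):
    c=cam(n); pickle.dump(c,open(n+'0.pkl','wb')); print(n,c['fx'],c['k1'],c['o'],c['Rc'].round(3).tolist(),c.get('mount'))
    save(c,n+'0.png',s=1.5)
E
```

```text
{'t': 0.0, 'q': array([-1.26199495e+00,  5.33298311e-02,  1.61428498e+00,  2.72060105e-05,
        1.47602486e+00, -1.19038370e-01]), 'dq': array([-5.34493562e-04, -1.55114710e-03,  1.81017747e-03, -3.70789437e-04,
       -6.05598540e-05, -6.82612007e-04]), 'effort': array([ 1.47613631e-03, -3.93679583e+01, -3.70179427e+01, -2.07044008e-05,
        6.93523689e-03,  2.58755300e-06]), 'tool_pos': array([ 0.25912194, -0.5681093 ,  0.24908514]), 'tool_rot': array([-3.06799101e+00, -6.66497989e-01,  2.62111437e-04]), 'contact_force': array([ 0.19387683, -0.74520294, -0.68504712]), 'wrist_torque': array([ 0.06486254, -0.01397354, -0.01614927]), 'grip_force': 0.0, 'opening': 0.08551972188474952}
top 486.7514028733651 -0.15028241839622322 [ 0.40110543 -0.07099203  1.29213332] [[0.026, -0.989, 0.143], [-1.0, -0.026, -0.001], [0.005, -0.143, -0.99]] None
side 436.99199311614603 -0.155243439423942 [ 0.46523304 -0.83461675  0.94114606] [[0.995, -0.066, 0.073], [-0.098, -0.739, 0.667], [0.011, -0.671, -0.742]] None
wrist 282.2037030781528 -0.054272143231249806 [ 0.32869545 -0.53715563  0.37273492] [[0.415, -0.868, -0.272], [-0.91, -0.397, -0.122], [-0.002, 0.298, -0.954]] [[ 8.09051936e-05 -9.54408736e-01 -2.98502860e-01  7.61789186e-02]
 [ 9.99999987e-01  3.60165504e-05  1.55880188e-04  4.25126628e-04]
 [-1.38022370e-04 -2.98502869e-01  9.54408727e-01 -1.23565022e-01]
 [ 0.00000000e+00  0.00000000e+00  0.00000000e+00  1.00000000e+00]]
```

View pics/top0.png

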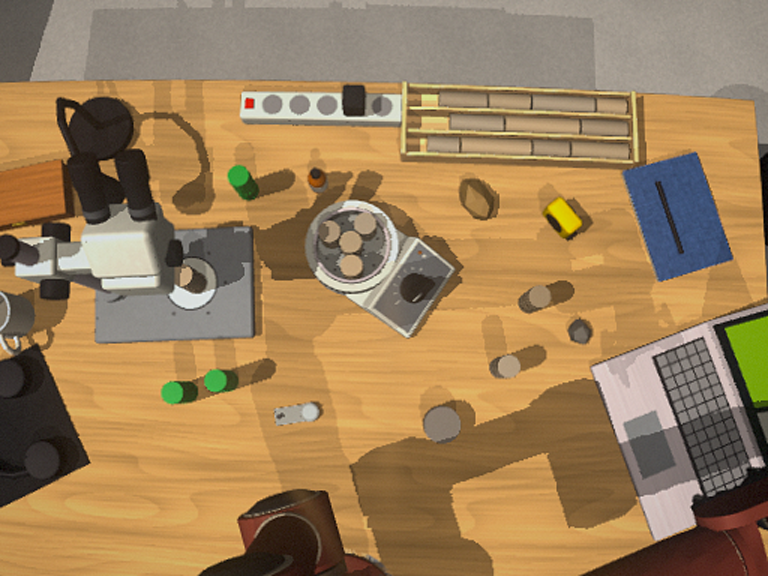

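View pics/side0.png

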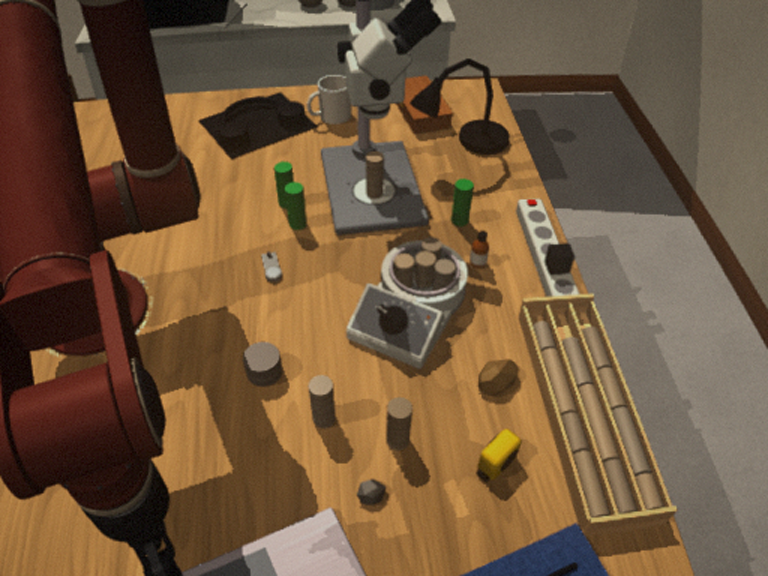

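```bash
python3 - <<'E'
from h import *
import pickle
t=pickle.load(open('top0.pkl','rb'));s=pickle.load(open('side0.pkl','rb'))
def P(n,c,u,v,z): print(n,onplane(c,[(u/1.5,v/1.5)],z)[0].round(3))
for n,u,v,z in [('bc1 top',538,295,.1),('bc2 top',508,365,.1),('m',351,242,.091),('s1',330,231,.091),('s2',364,222,.091),('s3',351,266,.091),('basketrim?',350,245,.066),
 ('plateTR',252,228,.022),('plateBR',252,337,.022),('plateBL',97,341,.022),('stagedisc',191,283,.022),('dialcentre',415,290,.08),('stub',442,422,.046),('g1',178,392,.1),('g2',217,380,.1),('g3',240,180,.1),('lens',297,412,.01),('dropper',317,178,.08),('pebble',580,331,.02),('spec',478,197,.04),('headTL',80,250,.45)]: P(n,t,u,v,z)
for n,u,v,z in [('bc1',399,405,.1),('bc2',320,383,.1),('tall_a foot',375,197,.022),('tall_a top',375,158,.122),('disc',374,191,.022),('plateNear R',428,218,.022),('plateNL',337,230,.022),('plateFL',322,150,.022),('objective bottom',370,150,.222),('mid',426,258,.091)]: P('S '+n,s,u,v,z)
save(s,'side_c.png',(210,0,330,235),3.2 if 0 else 2.5)
save(t,'top_c.png',(50,90,320,260),2.9)
E
```

```text
bc1 top [ 0.555 -0.321  0.1  ]
bc2 top [ 0.438 -0.272  0.1  ]
m [ 0.637 -0.008  0.091]
s1 [0.655 0.028 0.091]
s2 [ 0.672 -0.029  0.091]
s3 [ 0.596 -0.01   0.091]
basketrim? [ 0.637 -0.005  0.066]
plateTR [0.672 0.173 0.022]
plateBR [0.477 0.163 0.022]
plateBL [0.461 0.443 0.022]
stagedisc [0.57  0.277 0.022]
dialcentre [ 0.56  -0.118  0.08 ]
stub [ 0.341 -0.169  0.046]
g1 [0.378 0.267 0.1  ]
g2 [0.4   0.203 0.1  ]
g3 [0.738 0.184 0.1  ]
lens [0.35 0.08 0.01]
dropper [0.75  0.055 0.08 ]
pebble [ 0.503 -0.413  0.02 ]
spec [ 0.734 -0.227  0.04 ]
headTL [0.549 0.3   0.45 ]
S bc1 [ 0.554 -0.316  0.1  ]
S bc2 [ 0.438 -0.266  0.1  ]
S tall_a foot [0.573 0.257 0.022]
S tall_a top [0.573 0.263 0.122]
S disc [0.572 0.277 0.022]
S plateNear R [0.677 0.179 0.022]
S plateNL [0.485 0.159 0.022]
S plateFL [0.464 0.439 0.022]
S objective bottom [0.553 0.154 0.222]
S mid [ 0.641 -0.005  0.091]
```

View pics/side_c.png

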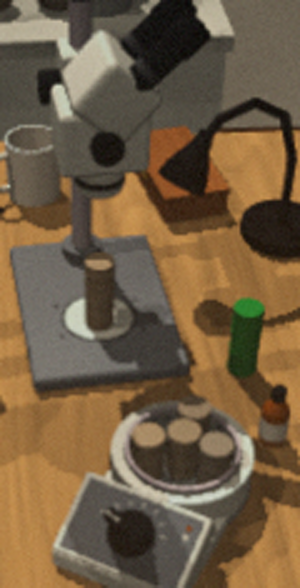

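View pics/top_c.png

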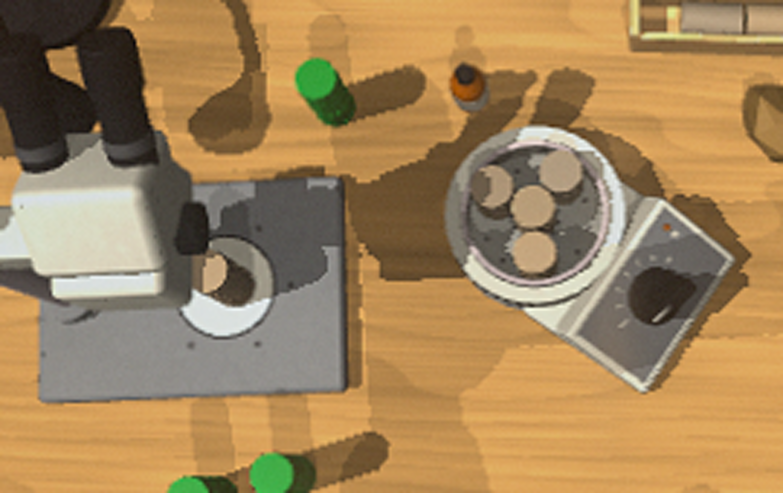

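Request:
{"fn": "servo_tool", "kwargs": {"increments": [[[8.5, -5, 0, -5, 0], [8.5, -10, 0, -10, 0], [8.5, -10, 0, -15, 0], [8.5, -10, 0, -20, 0]]]}}

```text
t: 0.55
tool_pos: [0.1707, -0.6082, 0.4173]
tool_rot: [-3.068, -0.663, 0.0]
contact_force: [1.0, -0.3, -0.6]
opening: 0.0852
grip_force: 0.0
```

Request:
{"fn": "servo_tool", "kwargs": {"increments": [[[8.5, 21, -7, -8, 0], [8.5, 21, -7, -8, 0], [8.5, 21, -7, -8, 0], [8.5, 21, -7, -8, 0], [8.5, 21, -7, -8, 0]]]}}

```text
t: 1.05
tool_pos: [0.3363, -0.4554, 0.4989]
tool_rot: [3.068, 0.669, 0.001]
contact_force: [0.2, 0.0, 0.7]
opening: 0.0849
grip_force: 0.0
```

Request:
{"fn": "servo_tool", "kwargs": {"increments": [[[8.5, 21, -7, 0, 0], [8.5, 21, -7, 0, 0], [8.5, 21, -7, 0, 0], [8.5, 21, -7, 0, 0], [8.5, 21, -7, 0, 0]]]}}

```text
t: 1.55
tool_pos: [0.4989, -0.3035, 0.4968]
tool_rot: [-3.067, -0.673, -0.0]
contact_force: [-0.3, 0.2, 1.1]
opening: 0.0852
grip_force: 0.0
```

Request:
{"fn": "servo_tool", "kwargs": {"increments": [[[8.5, 16, 20, 0, 0], [8.5, 16, 20, 0, 0], [8.5, 16, 20, 0, 0], [8.5, 16, 20, 0, 0], [8.5, 16, 20, 0, 0]]]}}

```text
t: 2.05
tool_pos: [0.7212, -0.4198, 0.4968]
tool_rot: [-3.07, -0.667, 0.0]
contact_force: [0.3, -0.6, 0.4]
opening: 0.0847
grip_force: 0.0
```

Request:
{"fn": "servo_tool", "kwargs": {"increments": [[[8.5, 16, 20, 0, 0], [8.5, 16, 20, 0, 0], [8.5, 16, 20, 0, 0], [8.5, 16, 20, 0, 0], [8.5, 16, 20, 0, 0]]]}}

```text
t: 2.55
tool_pos: [0.8138, -0.4621, 0.4469]
tool_rot: [3.052, 0.663, 0.032]
contact_force: [-0.9, 0.9, 1.2]
opening: 0.0851
grip_force: 0.0
```

Request:
{"fn": "servo_tool", "kwargs": {"increments": [[[8.5, 16, 20, 0, 0], [8.5, 16, 20, 0, 0], [8.5, 16, 20, 0, 0], [8.5, 16, 20, 0, 0], [8.5, 16, 20, 0, 0]]]}}

```text
t: 3.05
tool_pos: [0.8484, -0.4729, 0.3942]
tool_rot: [3.026, 0.657, 0.077]
contact_force: [-0.4, 0.3, -1.1]
opening: 0.0851
grip_force: 0.0
```

```bash
python3 - <<'E'
from h import *
o=obs(); print(o['q'],o['dq'],o['tool_pos'],R.from_rotvec(o['tool_rot']).as_matrix()[:,2])
E
```

```text
[-0.58629933  1.03370094  0.05501818  0.00520235  1.98670643  0.55892479] [ 0.00973549  0.0722874  -0.00346872  0.00046447 -0.07443407  0.01029845] [ 0.84836505 -0.47292735  0.39420606] [ 0.05770477 -0.03261513 -0.99780079]
```

Request:
{"fn": "servo_tool", "kwargs": {"increments": [[[8.5, 20, 25, -15, 0], [8.5, 20, 25, -15, 0], [8.5, 20, 25, -15, 0], [8.5, 20, 25, -15, 0], [8.5, 20, 25, -15, 0]]]}}

```text
t: 3.55
tool_pos: [0.8524, -0.468, 0.4125]
tool_rot: [3.002, 0.652, 0.116]
contact_force: [0.5, -0.1, 0.6]
opening: 0.0852
grip_force: 0.0
```

Request:
{"fn": "servo_tool", "kwargs": {"increments": [[[8.5, 20, 25, -15, 0], [8.5, 20, 25, -15, 0], [8.5, 20, 25, -15, 0], [8.5, 20, 25, -15, 0], [8.5, 20, 25, -15, 0]]]}}

```text
t: 4.05
tool_pos: [0.855, -0.4635, 0.4311]
tool_rot: [2.98, 0.647, 0.154]
contact_force: [-0.3, -0.4, 0.9]
opening: 0.0854
grip_force: 0.0
```

Request:
{"fn": "servo_tool", "kwargs": {"increments": [[[8.5, -4, -5, -5, 0], [8.5, -4, -5, -5, 0]]]}}

```text
t: 4.25
tool_pos: [0.7938, -0.4329, 0.4605]
tool_rot: [2.989, 0.649, 0.141]
contact_force: [0.6, -1.2, 2.2]
opening: 0.0851
grip_force: 0.0
```

```bash
python3 - <<'E'
from h import *
o=obs(); print(o['q'],o['dq'],o['tool_pos'],R.from_rotvec(o['tool_rot']).as_matrix()[:,2])
E
```

```text
[-0.58441149  0.68906153  0.47744855  0.01080431  1.85420338  0.56241311] [-0.04838614 -1.66724182  1.91317303  0.00466408 -0.39072725 -0.04939931] [ 0.79380655 -0.43289179  0.46045505] [ 0.10627691 -0.05786409 -0.99265148]
```

```bash
cat >> h.py <<'E'
def go(target,yaw=None):
    "print tool-axis shift (cm) to world target and turn about tool z (deg) so tool y has azimuth yaw mod 180"
    o=ctrl.get_obs(); M=R.from_rotvec(o['tool_rot']).as_matrix()
    d=M.T@(np.array(target)-o['tool_pos'])*100
    a=np.degrees(np.arctan2(M[1,1],M[0,1])); turn=0
    if yaw is not None: turn=-((yaw-a+90)%180-90)
    z=M[:,2]
    print('shift cm',d.round(2),'turn',round(turn,1),'| pos',o['tool_pos'].round(4),'tilt',np.degrees(np.arccos(-z[2])).round(1),'tiltaz',np.degrees(np.arctan2(z[1],z[0])).round(1),'y az',a.round(1),'x az',np.degrees(np.arctan2(M[1,0],M[0,0])).round(1),'q',o['q'].round(2))
E
python3 -c "
from h import *
go((.637,-.007,.25),61)"
```

```text
shift cm [  2.01 -47.09  16.76] turn 53.3 | pos [ 0.7938 -0.4329  0.4605] tilt 7.0 tiltaz -28.6 y az -65.7 x az 24.7 q [-0.58  0.69  0.48  0.01  1.85  0.56]
```

Request:
{"fn": "servo_tool", "kwargs": {"increments": [[[8.5, 1, -23.5, 8.4, 43], [8.5, 1, -23.5, 8.4, 43], [8.5, 1, -23.5, 8.4, 43], [8.5, 1, -23.5, 8.4, 43], [8.5, 1, -23.5, 8.4, 43]]]}}

```text
t: 4.75
tool_pos: [0.7141, -0.2183, 0.3634]
tool_rot: [3.049, -0.505, 0.195]
contact_force: [1.0, 0.2, -0.1]
opening: 0.085
grip_force: 0.0
```

Request:
{"fn": "servo_tool", "kwargs": {"increments": [[[8.5, -15.3, -17.9, 8.4, 10.4], [8.5, -15.3, -17.9, 8.4, 10.4], [8.5, -15.3, -17.9, 8.4, 10.4], [8.5, -15.3, -17.9, 8.4, 10.4], [8.5, -15.3, -17.9, 8.4, 10.4]]]}}

```text
t: 5.25
tool_pos: [0.6371, -0.0065, 0.2559]
tool_rot: [3.004, -0.773, 0.201]
contact_force: [0.7, 0.1, 0.6]
opening: 0.0849
grip_force: 0.0
```

```bash
python3 - <<'E'
from h import *
import pickle
go((.637,-.007,.25),61)
c=cam('wrist'); pickle.dump(c,open('w1.pkl','wb')); save(c,'w1.png',s=1.5)
E
```

```text
shift cm [-0.06  0.05  0.58] turn 0.1 | pos [ 0.6371 -0.0065  0.2559] tilt 7.7 tiltaz -28.9 y az -118.9 x az -28.9 q [-0.11  0.01  1.65 -0.05  1.36  1.98]
```

View pics/w1.png

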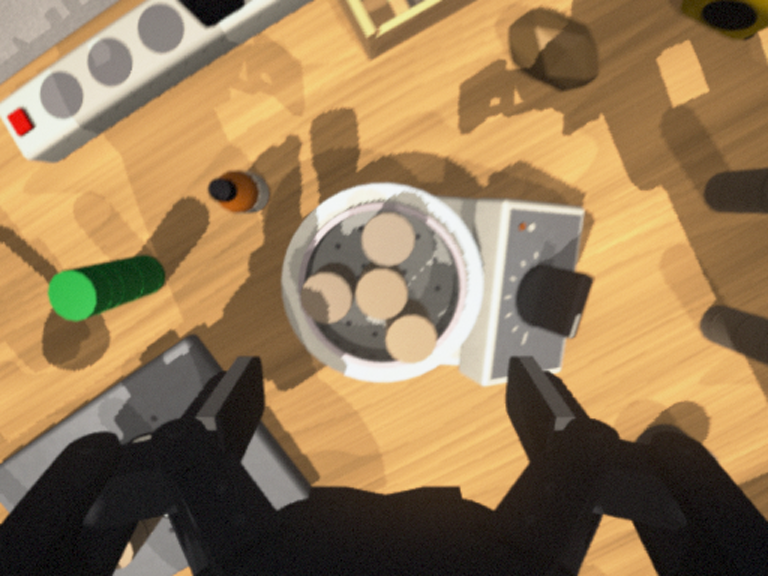

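```bash
cat >> h.py <<'E'
def plugs(c,ctr,z,half=60,rr=.019):
    "tops of plugs at height z near world ctr: Hough circles -> world"
    u=proj(c,[*ctr,z])[0]; x0,y0=np.maximum((u-half).astype(int),0)
    g=cv2.cvtColor(c['img'],cv2.COLOR_RGB2GRAY)[y0:y0+2*half,x0:x0+2*half]
    S=4; g=cv2.GaussianBlur(cv2.resize(g,None,fx=S,fy=S,interpolation=cv2.INTER_CUBIC),(0,0),2)
    dep=(np.array([*ctr,z])-c['o'])@c['Rc'][:,2]; r=c['fx']*rr/dep*S
    h=cv2.HoughCircles(g,cv2.HOUGH_GRADIENT,1,1.6*r,param1=80,param2=13,minRadius=int(.88*r),maxRadius=int(1.12*r))
    if h is None: return []
    p=(h[0][:,:2]+.5)/S-.5+[x0,y0]
    return [(a[:2].round(4),b.round(1)) for a,b in zip(onplane(c,p,z),p)]
E
python3 - <<'E'
from h import *
import pickle
c=pickle.load(open('w1.pkl','rb'));t=pickle.load(open('top0.pkl','rb'))
for k in (c,t):
    for a,b in plugs(k,(.637,-.007),.091): 
        d=a-[.637,-.007]; print(a,b*1.5,'r',(np.hypot(*d)*1000).round(1),'az',np.degrees(np.arctan2(d[1],d[0])).round(0))
# drum outer: bright low-saturation blob
hsv=cv2.cvtColor(c['img'],cv2.COLOR_RGB2HSV)
m=((hsv[...,1]<45)&(hsv[...,2]>150)).astype(np.uint8); m[:, 312:]=0; m[:115]=0;m[260:]=0;m[:,:180]=0
cs,_=cv2.findContours(m,0,1); k=max(cs,key=cv2.contourArea)
pts=k[:,0].astype(float); pts=pts[pts[:,0]<300]
w=onplane(c,pts,.06)[:,:2]
A=np.c_[2*w,np.ones(len(w))]; s=np.linalg.lstsq(A,(w**2).sum(1),rcond=None)[0]
print('drum',s[:2],np.sqrt(s[2]+s[0]**2+s[1]**2))
E
```

```text
[0.6546 0.032 ] [325.5 297. ] r 42.8 az 66.0
[ 0.5964 -0.0068] [411.3 340.2] r 40.6 az 180.0
[ 0.6693 -0.0266] [387.  239.7] r 37.8 az -31.0
[ 0.6362 -0.0037] [381.3 295.5] r 3.4 az 104.0
[ 0.5983 -0.0096] [351.   264.75] r 38.8 az -176.0
[ 0.6384 -0.0057] [349.5 241.2] r 1.9 az 43.0
[ 0.6699 -0.0293] [364.2 223.2] r 39.7 az -34.0
[0.6542 0.0302] [328.5 231.3] r 41.0 az 65.0
[ 0.557  -0.1137] [412.8 291. ] r 133.4 az -127.0
[ 0.629  -0.1103] [411.75 248.25] r 103.6 az -94.0
drum [ 0.63683122 -0.0065702 ] 0.07957392335738128
```

```bash
python3 -c "
from h import *
go((.6693,-.0266,.089),61)
M=R.from_rotvec(obs()['tool_rot']).as_matrix()
print('up5',M.T@[0,0,5],'d1',M.T@[-.45,-.57,0],'d2',M.T@[-1.04,-1.06,0])"
```

```text
shift cm [ 2.44  0.58 16.55] turn 0.4 | pos [ 6.331e-01 -2.000e-04  2.503e-01] tilt 7.0 tiltaz -28.5 y az -118.6 x az -28.6 q [-0.1   0.01  1.66 -0.05  1.36  1.98]
up5 [ 6.11183690e-01 -7.32926097e-04 -4.96250481e+00] d1 [-0.12141448  0.71584338 -0.01505917] d2 [-0.40283256  1.42844093 -0.04982396]
```

```bash
cat >> h.py <<'E'
def circ(p):
    p=np.array(p);s=np.linalg.lstsq(np.c_[2*p,np.ones(len(p))],(p**2).sum(1),rcond=None)[0]; return s[:2]
E
python3 - <<'E'
from h import *
c=cam('wrist')
P=[a for a,b in plugs(c,(.637,-.005),.091)]; print(P)
i=np.argmin([np.hypot(*(p-[.637,-.005])) for p in P]); print('circ',circ([p for j,p in enumerate(P) if j!=i]))
go((.6693,-.0266,.089),61)
E
```

```text
[array([ 0.6702, -0.0283]), array([0.6548, 0.0308]), array([ 0.5975, -0.008 ]), array([ 0.6382, -0.0057]), array([0.6794, 0.003 ])]
circ [ 0.63824664 -0.00509182]
shift cm [ 2.12  0.35 16.65] turn 0.4 | pos [ 0.6344 -0.0032  0.2516] tilt 7.2 tiltaz -29.5 y az -118.6 x az -28.5 q [-0.1   0.01  1.66 -0.05  1.36  1.98]
```

```bash
python3 - <<'E'
from h import *
import time
for i in range(3):
    o=obs(); print(o['t'],o['tool_pos'],o['dq'].round(3),o['tool_rot']); ctrl.get_image('top')
go((.6702,-.0285,.13),61); go((.6702,-.0285,.089),61)
E
```

```text
5.35 [ 0.63436882 -0.00322213  0.25158476] [-0.064  0.018 -0.087 -0.045 -0.01  -0.039] [ 3.00731431 -0.76501602  0.18753567]
5.4 [ 0.63618377 -0.00557255  0.25396959] [-0.048  0.008 -0.077 -0.015 -0.007 -0.008] [ 3.00523977 -0.76705707  0.19418469]
5.45 [ 0.63762203 -0.00716956  0.25593113] [-0.036  0.005 -0.054 -0.003 -0.002 -0.   ] [ 3.00415597 -0.76987115  0.19946035]
shift cm [ 2.01  0.24 13.11] turn 0.2 | pos [ 0.6385 -0.0082  0.2572] tilt 7.7 tiltaz -29.0 y az -118.8 x az -28.8 q [-0.11  0.01  1.65 -0.05  1.36  1.97]
shift cm [ 1.46  0.24 17.17] turn 0.2 | pos [ 0.6385 -0.0082  0.2572] tilt 7.7 tiltaz -29.0 y az -118.8 x az -28.8 q [-0.11  0.01  1.65 -0.05  1.36  1.97]
```

Request:
{"fn": "servo_tool", "kwargs": {"increments": [[[5.5, 2, 0.2, 5, 0], [5.5, 2, 0.2, 9, 0], [5.5, 2, 0.2, 12, 0], [5.5, 2, 0.2, 13, 0], [5.5, 2, 0.2, 13, 0]]]}}

```text
t: 6.0
tool_pos: [0.6697, -0.029, 0.1294]
tool_rot: [3.003, -0.775, 0.198]
contact_force: [0.2, 0.3, 1.0]
opening: 0.055
grip_force: 0.0
```

```bash
python3 - <<'E'
from h import *
c=cam('wrist')
for a,b in plugs(c,(.6702,-.0285),.091,half=110): print(a,b)
go((.6702,-.0285,.13),61); go((.6702,-.0285,.089),61)
save(c,'w2.png')
E
```

```text
[ 0.671  -0.0292] [254.8 232.2]
[ 0.636  -0.0043] [247.5 293.5]
[ 0.594  -0.0062] [279.8 340.2]
[0.6545 0.0314] [187.2 294.8]
[ 0.686  -0.0025] [206.5 231.8]
shift cm [-0.08 -0.    0.15] turn 0.1 | pos [ 0.6707 -0.0288  0.1316] tilt 7.7 tiltaz -28.9 y az -118.9 x az -28.9 q [-0.13  0.19  1.68 -0.05  1.15  1.96]
shift cm [-0.63 -0.    4.21] turn 0.1 | pos [ 0.6707 -0.0288  0.1316] tilt 7.7 tiltaz -28.9 y az -118.9 x az -28.9 q [-0.13  0.19  1.68 -0.05  1.15  1.96]
```

Request:
{"fn": "servo_tool", "kwargs": {"increments": [[[5.5, -0.3, 0, 2.2, 0], [5.5, -0.6, 0, 4.1, 0], [5.5, -0.6, 0, 4.1, 0], [3, -0.6, 0, 4.1, 0], [3, -0.6, 0, 4.1, 0]]], "newtons": 20}}

```text
t: 6.55
tool_pos: [0.671, -0.0278, 0.0919]
tool_rot: [3.004, -0.773, 0.208]
contact_force: [-0.5, 0.0, 3.1]
opening: 0.0371
grip_force: 22.0
```

Request:
{"fn": "servo_tool", "kwargs": {"increments": [[[3, 0, 0, 0, 0], [3, 0, 0.3, 0, 0], [3, -0.1, 0.65, 0, 0], [3, -0.2, 1.0, 0, 0], [3, -0.33, 1.35, 0, 0]]]}}

```text
t: 7.05
tool_pos: [0.6627, -0.0373, 0.0918]
tool_rot: [3.006, -0.774, 0.213]
contact_force: [3.1, 3.1, 6.2]
opening: 0.0373
grip_force: 22.2
```

Request:
{"fn": "servo_tool", "kwargs": {"increments": [[[3, 0, 0, 0, 0], [3, 0, 0, 0, 0], [5.5, 0, 0, 0, 0], [5.5, 0, 0, 0, 0], [5.5, 0.5, 0, -4, 0]]]}}

```text
t: 7.55
tool_pos: [0.654, -0.0371, 0.1205]
tool_rot: [3.003, -0.773, 0.176]
contact_force: [0.1, -0.1, -0.3]
opening: 0.0551
grip_force: 0.0
```

Request:
{"fn": "servo_tool", "kwargs": {"increments": [[[5.5, 0.5, 0, -5, 0], [5.5, 0.5, 0, -8, 0], [5.5, 0.5, 0, -8, 0], [5.5, 0.5, 0, -8, 0], [5.5, 0.5, 0, -8, 0]]]}}

```text
t: 8.05
tool_pos: [0.6533, -0.0348, 0.2061]
tool_rot: [3.004, -0.773, 0.194]
contact_force: [1.1, -0.9, -1.0]
opening: 0.055
grip_force: 0.0
```

```bash
python3 - <<'E'
from h import *
c=cam('wrist'); C=np.array([.6383,-.0055])
for a,b in plugs(c,(.65,-.02),.091,half=100):
    d=a-C; print(a,b,'r',(np.hypot(*d)*1000).round(1),'az',np.degrees(np.arctan2(d[1],d[0])).round(0))
go((.438,-.27,.15),61); go((.555,-.318,.15),61)
save(c,'w3.png')
E
```

```text
[ 0.6623 -0.0381] [254. 195.] r 40.5 az -54.0
[ 0.6375 -0.0065] [237.  234.5] r 1.3 az -129.0
[ 0.5963 -0.0072] [259.2 270.5] r 42.0 az -178.0
[0.6543 0.0313] [192.5 238. ] r 40.1 az 67.0
[ 0.6482 -0.0656] [288.5 194. ] r 60.9 az -81.0
[6.789e-01 5.000e-04] [207.5 199.5] r 41.0 az 8.0
shift cm [-8.16 30.98  4.63] turn 0.1 | pos [ 0.6532 -0.0348  0.2057] tilt 7.4 tiltaz -29.8 y az -118.9 x az -28.9 q [-0.15  0.08  1.66 -0.05  1.28  1.94]
shift cm [ 4.3  29.53  6.24] turn 0.1 | pos [ 0.6532 -0.0348  0.2057] tilt 7.4 tiltaz -29.8 y az -118.9 x az -28.9 q [-0.15  0.08  1.66 -0.05  1.28  1.94]
```

Request:
{"fn": "servo_tool", "kwargs": {"increments": [[[6.5, 4.8, 29.5, 2.3, 0], [6.5, 4.8, 29.5, 2.3, 0], [6.5, 4.8, 29.5, 2.3, 0], [6.5, 4.8, 29.5, 2.3, 0], [6.5, 4.8, 29.5, 2.3, 0]]]}}

```text
t: 8.6
tool_pos: [0.571, -0.2719, 0.1926]
tool_rot: [3.005, -0.773, 0.196]
contact_force: [0.7, -0.2, -0.2]
opening: 0.0648
grip_force: 0.0
```

```bash
python3 -c "
from h import *
go((.555,-.318,.19),61)"
```

```text
shift cm [0.78 4.81 0.37] turn 0.1 | pos [ 0.571  -0.2719  0.1926] tilt 7.4 tiltaz -28.9 y az -118.9 x az -28.9 q [-0.57  0.03  1.73  0.01  1.24  1.51]
```

Request:
{"fn": "servo_tool", "kwargs": {"increments": [[[6.5, 0.7, 4, 0.3, 0], [6.5, 0.8, 4.8, 0.4, 0], [6.5, 0.8, 4.8, 0.4, 0], [6.5, 0.8, 4.8, 0.4, 0]]]}}

```text
t: 9.0
tool_pos: [0.557, -0.3156, 0.1909]
tool_rot: [3.005, -0.773, 0.198]
contact_force: [-0.5, -0.4, -0.5]
opening: 0.0652
grip_force: 0.0
```

```bash
python3 - <<'E'
from h import *
c=cam('wrist')
P=plugs(c,(.555,-.318),.1,half=60); print(P)
p=min(P,key=lambda q:np.hypot(*(q[0]-[.555,-.318])))[0]
go((*p,.19),61);go((*p,.084),61)
E
```

```text
[(array([ 0.5534, -0.3217]), array([264.5, 212.8]))]
shift cm [-0.06  0.75  0.13] turn 0.2 | pos [ 0.5573 -0.3153  0.1914] tilt 7.6 tiltaz -28.6 y az -118.8 x az -28.8 q [-0.64  0.05  1.72  0.02  1.24  1.43]
shift cm [-1.45  0.75 10.64] turn 0.2 | pos [ 0.5573 -0.3153  0.1914] tilt 7.6 tiltaz -28.6 y az -118.8 x az -28.8 q [-0.64  0.05  1.72  0.02  1.24  1.43]
```

Request:
{"fn": "servo_tool", "kwargs": {"increments": [[[6.5, -0.5, 0.7, 4, 0], [6.5, -1.1, 0.7, 8, 0], [6.5, -1.45, 0.7, 10.6, 0], [6.5, -1.45, 0.7, 10.6, 0], [3, -1.45, 0.7, 10.6, 0]]], "newtons": 40}}

```text
t: 9.55
tool_pos: [0.5541, -0.3217, 0.0855]
tool_rot: [3.005, -0.77, 0.2]
contact_force: [0.2, -0.5, 0.8]
opening: 0.0518
grip_force: 0.0
```

Request:
{"fn": "servo_tool", "kwargs": {"increments": [[[3, 0, 0, 0, 0], [3, 0, 0, 0, 0], [3, 0, 0, 0, 0]]]}}

```text
t: 9.85
tool_pos: [0.5551, -0.3235, 0.0881]
tool_rot: [3.002, -0.772, 0.208]
contact_force: [1.2, 2.1, 5.1]
opening: 0.0371
grip_force: 40.8
```

```bash
python3 - <<'E'
from h import *
go((.5534,-.3217,.084),61)
go((.5534,-.3217,.20),61)
C=np.array([.6383,-.0055]); a=np.radians(5.5); s=C+.040*np.array([np.cos(a),np.sin(a)]); print(s)
go((*s,.2),61); go((*s,.117),61)
E
```

```text
shift cm [-0.29 -0.07  0.37] turn 0.1 | pos [ 0.5551 -0.3235  0.0881] tilt 7.9 tiltaz -28.9 y az -118.9 x az -28.9 q [-0.65  0.16  1.78  0.02  1.06  1.41]
shift cm [  1.31  -0.07 -11.12] turn 0.1 | pos [ 0.5551 -0.3235  0.0881] tilt 7.9 tiltaz -28.9 y az -118.9 x az -28.9 q [-0.65  0.16  1.78  0.02  1.06  1.41]
[ 0.67811585 -0.00166617]
shift cm [ -3.17 -34.12 -11.75] turn 0.1 | pos [ 0.5551 -0.3235  0.0881] tilt 7.9 tiltaz -28.9 y az -118.9 x az -28.9 q [-0.65  0.16  1.78  0.02  1.06  1.41]
shift cm [ -4.32 -34.12  -3.52] turn 0.1 | pos [ 0.5551 -0.3235  0.0881] tilt 7.9 tiltaz -28.9 y az -118.9 x az -28.9 q [-0.65  0.16  1.78  0.02  1.06  1.41]
```

Request:
{"fn": "servo_tool", "kwargs": {"increments": [[[3, 0.6, 0, -4, 0], [3, 1.2, 0, -9, 0], [3, 0.3, -4, -11.8, 0], [3, -1, -9, -11.8, 0], [3, -1.5, -14, -11.8, 0]]]}}

```text
t: 10.35
tool_pos: [0.5938, -0.1865, 0.2025]
tool_rot: [3.002, -0.776, 0.205]
contact_force: [1.4, 0.1, -3.3]
opening: 0.0371
grip_force: 41.0
```

Request:
{"fn": "servo_tool", "kwargs": {"increments": [[[3, -0.5, -5, 0, 0], [3, -1, -10, 0, 0], [3, -1.6, -15, 0, 0], [3, -1.6, -19, 0, 0], [3, -1.7, -20, 0, 0]]]}}

```text
t: 10.85
tool_pos: [0.6763, 0.0, 0.1978]
tool_rot: [3.007, -0.767, 0.201]
contact_force: [0.2, -0.3, -1.3]
opening: 0.0371
grip_force: 41.1
```

Request:
{"fn": "servo_tool", "kwargs": {"increments": [[[3, 0, 0, 0, 0], [3, 0, 0, 0, 0], [3, 0, 0, 0, 0]]]}}

```text
t: 11.15
tool_pos: [0.6748, -0.0054, 0.1977]
tool_rot: [3.002, -0.775, 0.2]
contact_force: [0.1, -0.5, -1.3]
opening: 0.037
grip_force: 41.1
```

```bash
python3 - <<'E'
from h import *
c=cam('wrist'); o=obs()
go((.6781,-.0017,.2),61)
z=o['tool_pos'][2]
print('held',plugs(c,o['tool_pos'][:2],z+.012,half=60))
print('basket',plugs(c,(.6383,-.0055),.091,half=80))
save(c,'w4.png',s=1.5)
E
```

```text
shift cm [ 0.13 -0.49 -0.2 ] turn 0.0 | pos [ 0.6748 -0.0055  0.1978] tilt 7.6 tiltaz -29.3 y az -119.0 x az -29.0 q [-0.1   0.14  1.62 -0.06  1.27  1.99]
held []
basket [(array([ 0.663 , -0.0382]), array([295.2, 201.8])), (array([ 0.6179, -0.0314]), array([311.8, 248.2]))]
```

View pics/w4.png

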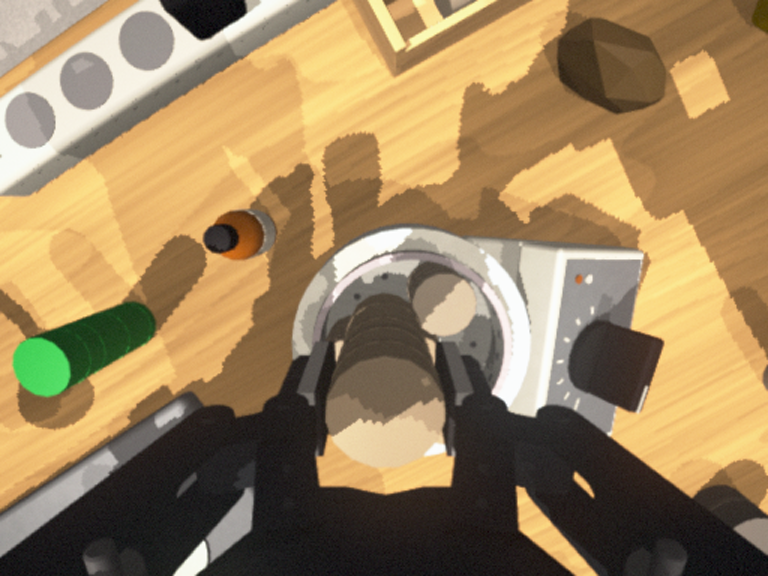

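```bash
python3 - <<'E'
from h import *
c=cam('wrist'); o=obs(); z=o['tool_pos'][2]; go((.6781,-.0017,.2),61)
t=onplane(c,[(386/1.5,412/1.5),(326/1.5,405/1.5),(446/1.5,405/1.5),(386/1.5,357/1.5),(386/1.5,467/1.5)],z+.012)
print(t.round(4)); print(onplane(c,[(384/1.5,294/1.5)],z-.088).round(4))
M=R.from_rotvec(o['tool_rot']).as_matrix(); print('rel tool',(M.T@(t[0]-o['tool_pos'])).round(4))
E
```

```text
shift cm [ 0.13 -0.48 -0.2 ] turn 0.0 | pos [ 0.6749 -0.0054  0.1979] tilt 7.6 tiltaz -29.2 y az -119.0 x az -29.0 q [-0.1   0.14  1.62 -0.06  1.27  1.99]
[[ 0.6726 -0.0054  0.2099]
 [ 0.6835  0.0096  0.2099]
 [ 0.6657 -0.0226  0.2099]
 [ 0.6882 -0.014   0.2099]
 [ 0.6561  0.0037  0.2099]]
[[ 0.6875 -0.0127  0.1099]]
rel tool [-0.0004  0.0011 -0.0122]
```

Request:
{"fn": "servo_tool", "kwargs": {"increments": [[[3, 0.3, -0.5, 0.5, 0], [3, 0.25, -0.55, 1, 0], [3, 0.25, -0.55, 1, 0], [3, 0.25, -0.55, 1, 0], [3, 0.25, -0.55, 1, 0]]]}}

```text
t: 11.75
tool_pos: [0.6813, -0.0009, 0.1882]
tool_rot: [3.004, -0.773, 0.201]
contact_force: [-1.0, 0.0, -2.8]
opening: 0.0372
grip_force: 41.2
```

```bash
cat >> h.py <<'E'
def held(c,dz=.012,half=60):
    "top circle of the held plug, world, plus crop saved"
    o=ctrl.get_obs(); z=o['tool_pos'][2]+dz
    return plugs(c,o['tool_pos'][:2],z,half)
E
python3 - <<'E'
from h import *
c=cam('wrist'); go((.6781,-.0017,.19),61)
o=obs(); u=proj(c,[[*o['tool_pos'][:2],o['tool_pos'][2]+.012]])[0]; print(u)
hsv=cv2.cvtColor(c['img'],cv2.COLOR_RGB2HSV)
print(held(c)); print(plugs(c,(.6783,-.0017),.091,90))
save(c,'w5.png',(150,150,350,330),3)
E
```

```text
shift cm [-0.23  0.23 -0.19] turn 0.1 | pos [ 0.6814 -0.0009  0.1884] tilt 7.7 tiltaz -29.0 y az -118.9 x az -28.9 q [-0.09  0.16  1.61 -0.06  1.25  2.  ]
[255.15516203 270.68382161]
[]
[(array([ 0.6632, -0.0383]), array([305.2, 208.2])), (array([6.867e-01, 3.000e-04]), array([251.5, 206. ]))]
```

View pics/w5.png

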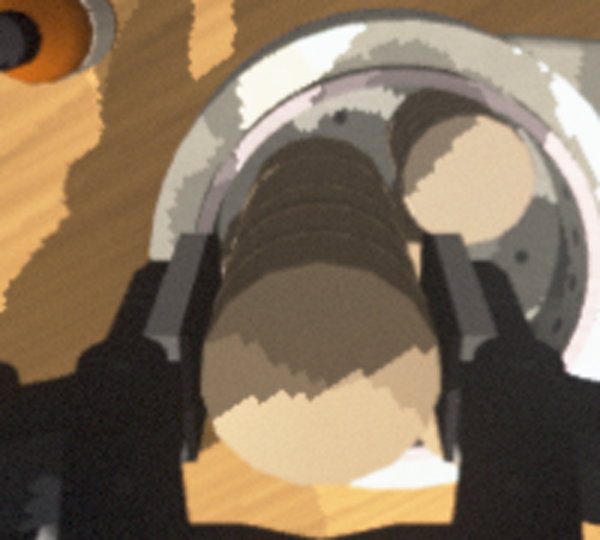

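Request:
{"fn": "servo_tool", "kwargs": {"increments": [[[3, -0.15, 0.1, 0.8, 0], [3, -0.25, 0.1, 1.6, 0], [3, -0.35, 0.1, 2.4, 0], [3, -0.35, 0.1, 2.4, 0]]]}}

```text
t: 12.2
tool_pos: [0.6793, -0.0016, 0.1613]
tool_rot: [3.003, -0.773, 0.195]
contact_force: [0.3, 0.7, -1.6]
opening: 0.0367
grip_force: 41.2
```

```bash
python3 -c "
from h import *
print(obs()['contact_force'],obs()['wrist_torque'])
go((.6804,-.0015,.119),61)"
```

```text
[ 0.25889596  0.72759732 -1.55239176] [-0.05144484  0.06853802 -0.03160744]
shift cm [-0.45 -0.07  4.2 ] turn 0.1 | pos [ 0.6793 -0.0016  0.1613] tilt 7.4 tiltaz -29.7 y az -118.9 x az -28.8 q [-0.09  0.18  1.63 -0.06  1.21  2.  ]
```

Request:
{"fn": "servo_tool", "kwargs": {"increments": [[[3, -0.15, 0, 1.4, 0], [3, -0.35, 0, 2.8, 0], [3, -0.42, 0, 3.6, 0], [3, -0.45, 0, 4.1, 0], [3, -0.45, 0, 4.1, 0]]]}}

```text
t: 12.7
tool_pos: [0.6807, -0.0021, 0.121]
tool_rot: [3.004, -0.773, 0.197]
contact_force: [-0.1, 0.6, -2.2]
opening: 0.0373
grip_force: 42.9
```

Request:
{"fn": "servo_tool", "kwargs": {"increments": [[[3, 0, 0, 0, 0], [4.5, 0, 0, 0, 0], [4.7, 0, 0, 0, 0], [4.7, 0, 0, 0, 0]]]}}

```text
t: 13.1
tool_pos: [0.6822, -0.0022, 0.124]
tool_rot: [3.004, -0.773, 0.204]
contact_force: [-0.5, 0.2, 0.7]
opening: 0.0471
grip_force: 0.0
```

Request:
{"fn": "servo_tool", "kwargs": {"increments": [[[4.7, 0.5, 0, -3.5, 0], [4.7, 1.1, 0, -8, 0], [6.5, 1.4, 0, -10, 0], [6.5, 1.4, 0, -10, 0], [6.5, 1.4, 0, -10, 0]]]}}

```text
t: 13.6
tool_pos: [0.6821, -0.0024, 0.2243]
tool_rot: [3.004, -0.773, 0.203]
contact_force: [-0.8, 0.8, -0.9]
opening: 0.0652
grip_force: 0.0
```

```bash
python3 - <<'E'
from h import *
c=cam('wrist'); C=np.array([.6383,-.0055])
for z in(.131,.091):
  for a,b in plugs(c,(.665,-.01),z,half=90):
    d=a-C; print(z,a,b,'r',(np.hypot(*d)*1000).round(1),'az',np.degrees(np.arctan2(d[1],d[0])).round(0))
go((.438,-.271,.20),61)
save(c,'w6.png',s=1.5)
E
```

```text
0.131 [ 6.794e-01 -5.000e-04] [255.5 216. ] r 41.4 az 7.0
0.131 [ 0.6774 -0.037 ] [295.8 197.2] r 50.2 az -39.0
0.131 [ 0.6151 -0.0107] [301.8 273.5] r 23.8 az -167.0
0.091 [ 0.6629 -0.0378] [297.8 201.2] r 40.6 az -53.0
0.091 [ 0.6379 -0.0057] [280.5 238.2] r 0.4 az -153.0
0.091 [ 0.5953 -0.0076] [301.8 272.2] r 43.1 az -177.0
0.091 [0.6542 0.03  ] [241. 241.] r 38.9 az 66.0
0.091 [ 0.6993 -0.0023] [247.2 186.2] r 61.1 az 3.0
0.091 [ 0.5935 -0.042 ] [333.  258.2] r 57.8 az -141.0
shift cm [-8.57 35.28  1.17] turn 0.1 | pos [ 0.6813 -0.0023  0.2225] tilt 7.6 tiltaz -29.3 y az -118.9 x az -28.9 q [-0.09  0.13  1.58 -0.06  1.31  1.99]
```

Request:
{"fn": "servo_tool", "kwargs": {"increments": [[[6.5, -5, 21, 0.7, 0], [6.5, -5, 21, 0.7, 0], [6.5, -5, 21, 0.7, 0], [6.5, -5, 21, 0.7, 0], [6.5, -5, 21, 0.7, 0]]]}}

```text
t: 14.15
tool_pos: [0.5342, -0.1647, 0.2068]
tool_rot: [3.003, -0.778, 0.192]
contact_force: [0.1, 1.3, -0.3]
opening: 0.0652
grip_force: 0.0
```

Request:
{"fn": "servo_tool", "kwargs": {"increments": [[[6.5, -1.3, 5, 0.3, 0], [6.5, -2.6, 10, 0.5, 0], [6.5, -3.6, 14.3, 0.8, 0], [6.5, -3.6, 14.3, 0.8, 0], [6.5, -3.6, 14.3, 0.8, 0]]]}}

```text
t: 14.65
tool_pos: [0.4377, -0.2715, 0.1959]
tool_rot: [3.005, -0.777, 0.197]
contact_force: [0.2, -0.2, -0.3]
opening: 0.0652
grip_force: 0.0
```

Request:
{"fn": "servo_tool", "kwargs": {"increments": [[[6.5, 0, 0, 0, 0], [6.5, 0, 0, 0, 0]]]}}

```text
t: 14.85
tool_pos: [0.4394, -0.2703, 0.1972]
tool_rot: [3.005, -0.77, 0.2]
contact_force: [-0.1, -0.5, -0.3]
opening: 0.0654
grip_force: 0.0
```

```bash
python3 - <<'E'
from h import *
c=cam('wrist')
P=plugs(c,(.438,-.271),.1,half=60); print(P)
p=min(P,key=lambda q:np.hypot(*(q[0]-[.438,-.271])))[0]
go((*p,.19),61);go((*p,.084),61)
E
```

```text
[(array([ 0.4353, -0.2706]), array([258.5, 214.8]))]
shift cm [-0.45  0.23  0.68] turn 0.3 | pos [ 0.4395 -0.2703  0.1973] tilt 7.6 tiltaz -28.7 y az -118.7 x az -28.7 q [-0.71 -0.26  2.    0.03  1.28  1.36]
shift cm [-1.85  0.23 11.19] turn 0.3 | pos [ 0.4395 -0.2703  0.1973] tilt 7.6 tiltaz -28.7 y az -118.7 x az -28.7 q [-0.71 -0.26  2.    0.03  1.28  1.36]
```

Request:
{"fn": "servo_tool", "kwargs": {"increments": [[[6.5, -0.6, 0.2, 4, 0], [6.5, -1.3, 0.2, 8, 0], [6.5, -1.85, 0.2, 11, 0], [6.5, -1.85, 0.2, 11.1, 0], [3, -1.85, 0.2, 11.1, 0]]]}}

```text
t: 15.4
tool_pos: [0.4351, -0.2708, 0.0852]
tool_rot: [3.005, -0.771, 0.2]
contact_force: [-0.8, -0.8, -0.5]
opening: 0.0519
grip_force: 0.0
```

Request:
{"fn": "servo_tool", "kwargs": {"increments": [[[3, 0, 0, 0, 0], [3, 0, 0, 0, 0], [3, 0, 0, 0, 0]]]}}

```text
t: 15.7
tool_pos: [0.4361, -0.2724, 0.0876]
tool_rot: [3.002, -0.772, 0.207]
contact_force: [1.8, 1.2, 3.8]
opening: 0.0371
grip_force: 40.6
```

```bash
python3 - <<'E'
from h import *
C=np.array([.6383,-.0055]); a=np.radians(243.5); s=C+.040*np.array([np.cos(a),np.sin(a)]); print(s,obs()['contact_force'])
go((.4353,-.2706,.2),61); go((*s,.2),61); go((*s,.117),61)
E
```

```text
[ 0.62045209 -0.04129737] [1.76645595 1.20017763 3.84018393]
shift cm [  1.39  -0.11 -11.15] turn 0.1 | pos [ 0.4361 -0.2724  0.0876] tilt 7.9 tiltaz -29.1 y az -118.9 x az -28.9 q [-0.72 -0.14  2.09  0.03  1.06  1.34]
shift cm [  6.49 -29.13 -10.46] turn 0.1 | pos [ 0.4361 -0.2724  0.0876] tilt 7.9 tiltaz -29.1 y az -118.9 x az -28.9 q [-0.72 -0.14  2.09  0.03  1.06  1.34]
shift cm [  5.35 -29.14  -2.24] turn 0.1 | pos [ 0.4361 -0.2724  0.0876] tilt 7.9 tiltaz -29.1 y az -118.9 x az -28.9 q [-0.72 -0.14  2.09  0.03  1.06  1.34]
```

Request:
{"fn": "servo_tool", "kwargs": {"increments": [[[3, 0.6, 0, -4, 0], [3, 1.3, -1, -9, 0], [3, 2, -5, -12, 0], [3, 3, -10, -12, 0], [3, 4, -15, -12, 0]]]}}

```text
t: 16.2
tool_pos: [0.5271, -0.1534, 0.2122]
tool_rot: [3.001, -0.775, 0.208]
contact_force: [0.8, -0.4, -2.4]
opening: 0.037
grip_force: 41.1
```

Request:
{"fn": "servo_tool", "kwargs": {"increments": [[[3, 1, -5, 0, 0], [3, 2, -10, 0, 0], [3, 2.6, -13.5, 0, 0], [3, 2.7, -14.1, 0, 0], [3, 2.7, -14.1, 0.6, 0]]]}}

```text
t: 16.7
tool_pos: [0.6186, -0.043, 0.2076]
tool_rot: [3.004, -0.77, 0.203]
contact_force: [-0.8, -1.0, -0.6]
opening: 0.0369
grip_force: 41.4
```

Request:
{"fn": "servo_tool", "kwargs": {"increments": [[[3, 0, 0, 0.5, 0], [3, 0, 0, 0.5, 0], [3, 0, 0, 0.5, 0]]]}}

```text
t: 17.0
tool_pos: [0.6176, -0.0452, 0.2013]
tool_rot: [3.003, -0.775, 0.199]
contact_force: [-1.1, 0.5, -2.0]
opening: 0.0371
grip_force: 41.4
```

```bash
python3 - <<'E'
from h import *
c=cam('wrist'); 
# held top: bright/brown blob between the pads
g=cv2.cvtColor(c['img'],cv2.COLOR_RGB2GRAY)
for r in range(236,320,6): 
    row=g[r,190:330].astype(int); print(r,''.join('%3d '%v for v in row[::5]))
go((.6205,-.0413,.19),61); print(plugs(c,(.6383,-.0055),.091,90))
E
```

```text
236 121 120  94  93  90  94  43  86  77  72  87 109 110 107 111 110 110  80  74  78 106  50  93  96 129 171 165 164 
242  82  48  47  85  94  50  36  75  93 109 107 110 108 111 106 109 109 110 108  76  59  47  94  91  48  45 147 227 
248  73  44  41  88  88  41  63  97 105 105 108 108 107 108 107 107 109 107 109 109  84  43  71  95  82  45  47 164 
254  43  39  78  94  88  39  95 106 107 105 107 108 107 111 106 109 111 103 108 108 107  46  39  89  90  44  40 140 
260  39  38  92  90  46  39 130 124 106 106 106 107 106 109 107 110 110 108 104 108 107  92  43  91  87  68  40  45 
266  39  37  37  88  58  37 132 131 123 106 106 108 108 108 108 108 107 107 107 171 181 188  42 125  43  43  41  40 
272  43  34  41  41  47  37 130 131 131 134 135 134 109 106 106 106 105 139 191 188 189 183  46  40  45  43  46  50 
278  37  35  40  39  42  42 130 131 135 133 134 134 133 130 107 131 211 194 193 192 190 173  50  41  41  40  35  41 
284  34  37  38  39  40  36 130 131 134 157 225 222 164 220 221 220 221 220 217 192 188  60  77  44  38  40  41  36 
290  36  34  37  35  36  38 218 135 227 226 225
[... 195 characters left out ...]
 33  33  37 106 103 220 224 217 220 223 222 222 220 221 219 219 218 212 213 214 221  90  44  41  44  40  41 
308  34  31  36  36  73 220 221 218 217 221 220 219 218 218 217 210 214 211 217 222 222 206 214  40  40  36  36  29 
314  36  31  34  31  49 198 219 222 221 216 219 217 209 212 213 210 221 223 214 208 214 224 221  45  41  39  38  40 
shift cm [-0.11 -0.46  1.17] turn 0.0 | pos [ 0.6178 -0.0451  0.2017] tilt 7.6 tiltaz -29.2 y az -119.0 x az -28.9 q [-0.17  0.    1.75 -0.05  1.26  1.91]
[(array([ 0.6386, -0.0052]), array([204.8, 208. ])), (array([ 0.6619, -0.0384]), array([224., 167.])), (array([0.6533, 0.0305]), array([162.2, 212.8])), (array([0.6838, 0.0155]), array([158.2, 175. ]))]
```

```bash
python3 -c "
from h import *
go((.6217,-.0413,.188),61)"
```

```text
shift cm [-0.03 -0.52  1.38] turn 0.0 | pos [ 0.6178 -0.0451  0.2017] tilt 7.6 tiltaz -29.2 y az -119.0 x az -28.9 q [-0.17  0.    1.75 -0.05  1.26  1.91]
```

Request:
{"fn": "servo_tool", "kwargs": {"increments": [[[3, 0, -0.5, 0.7, 0], [3, 0, -0.5, 1.4, 0], [3, 0, -0.5, 1.4, 0], [3, 0, -0.5, 1.4, 0], [3, 0, -0.5, 1.4, 0]]]}}

```text
t: 17.55
tool_pos: [0.6225, -0.0406, 0.1881]
tool_rot: [3.004, -0.773, 0.201]
contact_force: [0.3, -0.5, -2.4]
opening: 0.0371
grip_force: 41.5
```

```bash
python3 - <<'E'
from h import *
go((.6217,-.0413,.16),61);go((.6217,-.0413,.118),61)
c=cam('side'); save(c,'s5.png',(215,140,345,250),6)
E
```

```text
shift cm [-0.41  0.1   2.78] turn 0.1 | pos [ 0.6225 -0.0406  0.1881] tilt 7.7 tiltaz -29.0 y az -118.9 x az -28.9 q [-0.17  0.02  1.75 -0.05  1.24  1.92]
shift cm [-0.97  0.1   6.94] turn 0.1 | pos [ 0.6225 -0.0406  0.1881] tilt 7.7 tiltaz -29.0 y az -118.9 x az -28.9 q [-0.17  0.02  1.75 -0.05  1.24  1.92]
```

View pics/s5.png

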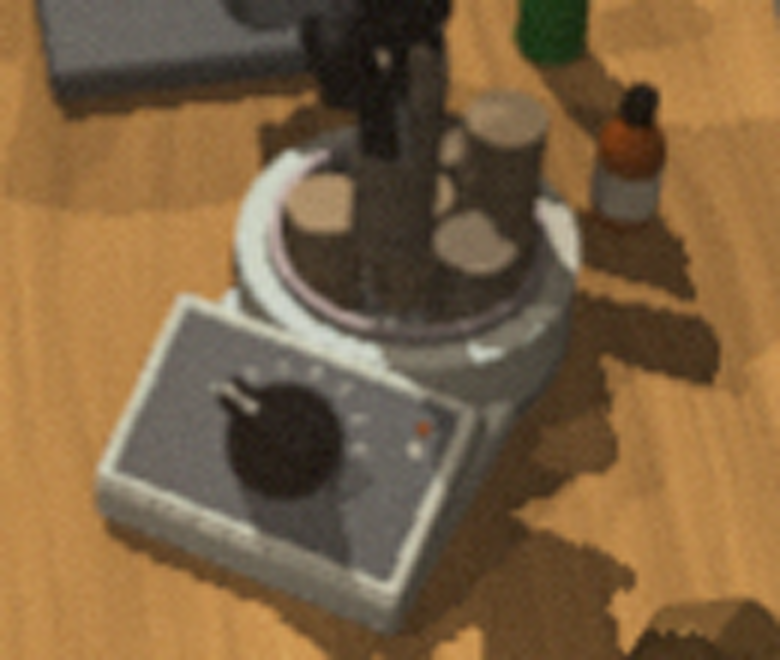

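Request:
{"fn": "servo_tool", "kwargs": {"increments": [[[3, -0.15, 0.1, 1, 0], [3, -0.3, 0.1, 2, 0], [3, -0.41, 0.1, 2.8, 0], [3, -0.41, 0.1, 2.8, 0]]]}}

```text
t: 18.0
tool_pos: [0.6201, -0.0411, 0.1568]
tool_rot: [3.004, -0.773, 0.194]
contact_force: [-0.9, -0.4, -2.9]
opening: 0.0367
grip_force: 41.5
```

```bash
python3 -c "
from h import *
print(obs()['contact_force'],obs()['wrist_torque'])
go((.6217,-.0413,.118),61)"
```

```text
[-0.85520993 -0.38575412 -2.92963953] [0.07841051 0.13119863 0.02156126]
shift cm [-0.35 -0.06  3.87] turn 0.1 | pos [ 0.6201 -0.0411  0.1568] tilt 7.4 tiltaz -29.6 y az -118.9 x az -28.8 q [-0.17  0.05  1.78 -0.05  1.19  1.92]
```

Request:
{"fn": "servo_tool", "kwargs": {"increments": [[[3, -0.15, 0, 1.5, 0], [3, -0.35, 0, 2.8, 0], [3, -0.4, 0, 3.4, 0], [3, -0.45, 0, 3.8, 0], [3, -0.45, 0, 4, 0]]]}}

```text
t: 18.5
tool_pos: [0.6222, -0.0417, 0.1187]
tool_rot: [3.004, -0.773, 0.199]
contact_force: [-0.3, -0.4, -0.3]
opening: 0.0368
grip_force: 41.7
```

Request:
{"fn": "servo_tool", "kwargs": {"increments": [[[3, 0, 0, 0, 0], [3, 0, 0, 0, 0]]]}}

```text
t: 18.7
tool_pos: [0.6228, -0.0418, 0.12]
tool_rot: [3.004, -0.773, 0.202]
contact_force: [0.5, 0.2, -2.3]
opening: 0.0374
grip_force: 41.6
```

Request:
{"fn": "servo_tool", "kwargs": {"increments": [[[3, 0, 0, 0.15, 0], [3, 0, 0, 0.25, 0], [3, 0, 0, 0.25, 0]]]}}

```text
t: 19.0
tool_pos: [0.6236, -0.0421, 0.1187]
tool_rot: [3.004, -0.773, 0.204]
contact_force: [-0.9, 0.9, 5.2]
opening: 0.0372
grip_force: 42.0
```

Request:
{"fn": "servo_tool", "kwargs": {"increments": [[[4.7, 0, 0, 0, 0], [4.7, 0, 0, 0, 0], [4.7, 0.3, 0, -2, 0], [4.7, 0.9, 0, -6, 0], [6.5, 1.5, 0, -11, 0]]]}}

```text
t: 19.5
tool_pos: [0.6212, -0.0418, 0.2254]
tool_rot: [3.004, -0.773, 0.191]
contact_force: [1.2, -0.8, 0.5]
opening: 0.0603
grip_force: 0.0
```

Request:
{"fn": "servo_tool", "kwargs": {"increments": [[[6.5, 0, 0, 0, 0], [6.5, 0, 0, 0, 0], [6.5, 0, 0, 0, 0]]]}}

```text
t: 19.8
tool_pos: [0.6222, -0.0419, 0.226]
tool_rot: [3.004, -0.773, 0.197]
contact_force: [-0.0, 1.3, -0.6]
opening: 0.0645
grip_force: 0.0
```

```bash
python3 - <<'E'
from h import *
C=np.array([.6383,-.0055])
for n in('wrist','top'):
  c=cam(n)
  for z in(.131,.091):
   for a,b in plugs(c,(.64,-.01),z,half=90 if n=='wrist' else 35):
    d=a-C; r=np.hypot(*d)*1000
    if r<48: print(n,z,a,b,'r',r.round(1),'az',np.degrees(np.arctan2(d[1],d[0])).round(0))
  save(c,n+'6.png',s=1.5)
go((.9,.1,.5))
E
```

```text
wrist 0.131 [ 0.6231 -0.0407] [254. 211.] r 38.3 az -113.0
wrist 0.131 [6.789e-01 5.000e-04] [176.8 176.5] r 41.0 az 8.0
wrist 0.131 [ 0.6424 -0.014 ] [214.5 206.2] r 9.4 az -64.0
wrist 0.131 [ 0.6642 -0.0413] [230.  167.5] r 44.2 az -54.0
wrist 0.091 [ 0.6386 -0.0053] [214.8 204. ] r 0.4 az 34.0
wrist 0.091 [ 0.6619 -0.0379] [232. 167.] r 40.1 az -54.0
wrist 0.091 [0.6549 0.031 ] [174.5 207.2] r 40.1 az 66.0
wrist 0.091 [ 0.6144 -0.0364] [254.8 210.2] r 39.1 az -128.0
wrist 0.091 [ 0.5982 -0.0084] [238.  237.2] r 40.2 az -176.0
wrist 0.091 [0.6803 0.0113] [178. 175.] r 45.2 az 22.0
top 0.131 [ 0.5918 -0.0116] [234.  176.5] r 46.9 az -173.0
top 0.091 [ 0.5983 -0.0096] [234.  176.5] r 40.2 az -174.0
shift cm [ 20.93 -25.81 -25.03] turn 0 | pos [ 0.6218 -0.0419  0.2251] tilt 7.4 tiltaz -29.5 y az -118.9 x az -28.9 q [-0.17 -0.    1.72 -0.05  1.31  1.92]
```

Request:
{"fn": "servo_tool", "kwargs": {"increments": [[[6.5, 3, -3, -4, -8], [6.5, 10.5, -13, -12.5, -43], [6.5, 10.5, -13, -12.5, -43], [6.5, 10.5, -13, -12.5, -43], [6.5, 10.5, -13, -12.5, -43]]]}}

```text
t: 20.4
tool_pos: [0.7654, 0.0317, 0.368]
tool_rot: [3.036, 0.372, 0.173]
contact_force: [-1.5, -1.3, 0.5]
opening: 0.065
grip_force: 0.0
```

Request:
{"fn": "servo_tool", "kwargs": {"increments": [[[6.5, 16.4, -2.3, -12.5, -43], [6.5, 16.4, -2.3, -12.5, -43], [6.5, 16.4, -2.3, -12.5, -43], [6.5, 16.4, -2.3, -12.5, -43], [6.5, 16.4, -2.3, -12.5, -43]]]}}

```text
t: 20.9
tool_pos: [0.9024, 0.1001, 0.5028]
tool_rot: [2.691, 1.39, 0.113]
contact_force: [0.7, 0.2, -1.0]
opening: 0.0653
grip_force: 0.0
```

Request:
{"fn": "servo_tool", "kwargs": {"increments": [[[6.5, 19, 23, -14, -43], [6.5, 19, 23, -14, -43], [6.5, 19, 23, -14, -43], [6.5, 19, 23, -14, -43], [6.5, 19, 23, -14, -43]]]}}

```text
t: 21.4
tool_pos: [0.9258, 0.0983, 0.517]
tool_rot: [1.983, 2.228, 0.09]
contact_force: [0.2, -0.6, -0.0]
opening: 0.0647
grip_force: 0.0
```

```bash
python3 -c "
from h import *
go((.9,.1,.5))"
```

```text
shift cm [ 0.58 -2.77  1.26] turn 0 | pos [0.9258 0.0983 0.517 ] tilt 9.7 tiltaz -20.8 y az 7.0 x az 96.3 q [ 0.04  0.9   0.06 -0.07  2.03 -0.11]
```

Request:
{"fn": "servo_tool", "kwargs": {"increments": [[[6.5, -2, 35, -10, -43], [6.5, -2, 35, -10, -43], [6.5, -2, 35, -10, -43], [6.5, -2, 35, -10, -43], [6.5, -2, 35, -10, -43]]]}}

```text
t: 21.9
tool_pos: [0.9461, 0.0931, 0.5055]
tool_rot: [1.034, 2.744, 0.029]
contact_force: [0.6, 0.4, -0.4]
opening: 0.0653
grip_force: 0.0
```

Request:
{"fn": "servo_tool", "kwargs": {"increments": [[[6.5, -25, 22, -3, -42], [6.5, -25, 22, -3, -42], [6.5, -25, 22, -3, -42], [6.5, -25, 22, -3, -42], [6.5, -25, 22, -3, -42]]]}}

```text
t: 22.4
tool_pos: [0.976, 0.078, 0.4758]
tool_rot: [-0.015, 2.898, -0.077]
contact_force: [0.4, 1.2, 0.9]
opening: 0.0653
grip_force: 0.0
```

Request:
{"fn": "servo_tool", "kwargs": {"increments": [[[6.5, -35, 3, 8, 0], [6.5, -35, 3, 8, 0], [6.5, -35, 3, 8, 0], [6.5, -35, 3, 8, 0], [6.5, -35, 3, 8, 0]]]}}

```text
t: 22.9
tool_pos: [1.0195, 0.0798, 0.4078]
tool_rot: [-0.009, 2.862, -0.072]
contact_force: [-0.8, 0.4, 0.3]
opening: 0.065
grip_force: 0.0
```

```bash
python3 -c "
from h import *
go((.9,.1,.5),93)"
```

```text
shift cm [  8.93   1.55 -12.25] turn -3.0 | pos [1.0195 0.0798 0.4078] tilt 16.2 tiltaz -9.9 y az 90.0 x az -179.2 q [ 0.02  1.03  0.06 -0.05  1.78 -1.58]
```

Request:
{"fn": "servo_tool", "kwargs": {"increments": [[[6.5, -30, 20, -15, 0], [6.5, -30, 20, -15, 0], [6.5, -30, 20, -15, 0], [6.5, -30, 20, -15, 0], [6.5, -30, 20, -15, 0]]]}}

```text
t: 23.4
tool_pos: [0.9965, 0.1674, 0.454]
tool_rot: [-0.013, 2.822, -0.062]
contact_force: [-0.2, 0.1, 0.5]
opening: 0.065
grip_force: 0.0
```

Request:
{"fn": "servo_tool", "kwargs": {"increments": [[[6.5, -35, 12, -5, 0], [6.5, -35, 12, -5, 0], [6.5, -35, 12, -5, 0], [6.5, -35, 12, -5, 0], [6.5, -35, 12, -5, 0]]]}}

```text
t: 23.9
tool_pos: [1.0027, 0.1961, 0.4483]
tool_rot: [-0.013, 2.791, -0.054]
contact_force: [0.6, -0.6, -0.8]
opening: 0.0651
grip_force: 0.0
```

Request:
{"fn": "servo_tool", "kwargs": {"increments": [[[6.5, -35, 12, 0, 0], [6.5, -35, 12, 0, 0], [6.5, -35, 12, 0, 0], [6.5, -35, 12, 0, 0], [6.5, -35, 12, 0, 0]]]}}

```text
t: 24.4
tool_pos: [1.0148, 0.2233, 0.4318]
tool_rot: [-0.016, 2.756, -0.043]
contact_force: [-0.1, 0.7, -0.3]
opening: 0.0649
grip_force: 0.0
```

```bash
python3 -c "
from h import *
go((.9,.1,.5),93)"
```

```text
shift cm [  8.29 -12.48 -10.28] turn -2.7 | pos [1.0148 0.2233 0.4318] tilt 22.1 tiltaz -4.2 y az 90.3 x az -178.9 q [ 0.17  1.01  0.06 -0.09  1.7  -1.44]
```

Request:
{"fn": "servo_tool", "kwargs": {"increments": [[[6.5, -40, 9, 0, 0], [6.5, -40, 9, 0, 0], [6.5, -40, 9, 0, 0], [6.5, -40, 9, 0, 0], [6.5, -40, 9, 0, 0]]]}}

```text
t: 24.9
tool_pos: [1.0272, 0.2277, 0.4262]
tool_rot: [-0.018, 2.72, -0.032]
contact_force: [0.2, -0.1, 0.2]
opening: 0.0648
grip_force: 0.0
```

Request:
{"fn": "servo_tool", "kwargs": {"increments": [[[6.5, -40, 9, 2, 0], [6.5, -40, 9, 2, 0], [6.5, -40, 9, 2, 0], [6.5, -40, 9, 2, 0], [6.5, -40, 9, 2, 0]]]}}

```text
t: 25.4
tool_pos: [1.0397, 0.2322, 0.4194]
tool_rot: [-0.021, 2.685, -0.021]
contact_force: [-0.0, -0.4, -0.3]
opening: 0.0649
grip_force: 0.0
```

Request:
{"fn": "servo_tool", "kwargs": {"increments": [[[6.5, -40, 9, 4, 0], [6.5, -40, 9, 4, 0], [6.5, -40, 9, 4, 0], [6.5, -40, 9, 4, 0], [6.5, -40, 9, 4, 0]]]}}

```text
t: 25.9
tool_pos: [1.0524, 0.2359, 0.4124]
tool_rot: [-0.024, 2.65, -0.011]
contact_force: [-0.5, 0.1, -0.3]
opening: 0.0652
grip_force: 0.0
```

Request:
{"fn": "servo_tool", "kwargs": {"increments": [[[6.5, -40, 9, 6, 0], [6.5, -40, 9, 6, 0], [6.5, -40, 9, 6, 0], [6.5, -40, 9, 6, 0], [6.5, -40, 9, 6, 0]]]}}

```text
t: 26.4
tool_pos: [1.065, 0.2394, 0.4052]
tool_rot: [-0.026, 2.615, -0.0]
contact_force: [-0.7, 1.2, -0.9]
opening: 0.0651
grip_force: 0.0
```

Request:
{"fn": "servo_tool", "kwargs": {"increments": [[[6.5, -40, 9, 8, 0], [6.5, -40, 9, 8, 0], [6.5, -40, 9, 8, 0], [6.5, -40, 9, 8, 0], [6.5, -40, 9, 8, 0]]]}}

```text
t: 26.9
tool_pos: [1.0773, 0.2426, 0.398]
tool_rot: [-0.029, 2.58, 0.01]
contact_force: [-0.1, 0.2, -0.5]
opening: 0.0651
grip_force: 0.0
```

```bash
python3 -c "
from h import *
go((.9,.1,.5),93)"
```

```text
shift cm [  9.84 -13.84 -18.26] turn -1.7 | pos [1.0773 0.2426 0.398 ] tilt 32.2 tiltaz 1.4 y az 91.3 x az -178.8 q [ 0.17  1.07  0.06 -0.08  1.46 -1.43]
```

Request:
{"fn": "servo_tool", "kwargs": {"increments": [[[6.5, -40, 5, 8, -1.5], [6.5, -40, 5, 8, -1.5], [6.5, -40, 5, 8, -1.5], [6.5, -40, 5, 8, -1.5], [6.5, -40, 5, 8, -1.5]]]}}

```text
t: 27.4
tool_pos: [1.0899, 0.229, 0.4001]
tool_rot: [-0.064, 2.544, 0.009]
contact_force: [1.0, -0.1, 0.1]
opening: 0.0649
grip_force: 0.0
```

Request:
{"fn": "servo_tool", "kwargs": {"increments": [[[6.5, -40, 5, 8, 0], [6.5, -40, 5, 8, 0], [6.5, -40, 5, 8, 0], [6.5, -40, 5, 8, 0], [6.5, -40, 5, 8, 0]]]}}

```text
t: 27.9
tool_pos: [1.0981, 0.223, 0.4077]
tool_rot: [-0.066, 2.51, 0.018]
contact_force: [0.3, 0.5, -0.2]
opening: 0.0649
grip_force: 0.0
```

Request:
{"fn": "servo_tool", "kwargs": {"increments": [[[6.5, -40, 5, 10, 0], [6.5, -40, 5, 10, 0], [6.5, -40, 5, 10, 0], [6.5, -40, 5, 10, 0], [6.5, -40, 5, 10, 0]]]}}

```text
t: 28.4
tool_pos: [1.1068, 0.218, 0.4125]
tool_rot: [-0.067, 2.476, 0.026]
contact_force: [0.1, 0.5, 0.3]
opening: 0.0651
grip_force: 0.0
```

Request:
{"fn": "servo_tool", "kwargs": {"increments": [[[6.5, -40, 5, 10, 0], [6.5, -40, 5, 10, 0], [6.5, -40, 5, 10, 0], [6.5, -40, 5, 10, 0], [6.5, -40, 5, 10, 0]]]}}

```text
t: 28.9
tool_pos: [1.1127, 0.2142, 0.4237]
tool_rot: [-0.068, 2.441, 0.033]
contact_force: [0.0, -0.8, 0.1]
opening: 0.0652
grip_force: 0.0
```

Request:
{"fn": "servo_tool", "kwargs": {"increments": [[[6.5, -40, 5, 12, 0], [6.5, -40, 5, 12, 0], [6.5, -40, 5, 12, 0], [6.5, -40, 5, 12, 0], [6.5, -40, 5, 12, 0]]]}}

```text
t: 29.4
tool_pos: [1.1193, 0.2113, 0.4314]
tool_rot: [-0.069, 2.408, 0.04]
contact_force: [-0.0, -0.5, 0.3]
opening: 0.0651
grip_force: 0.0
```

```bash
python3 - <<'E'
from h import *
go((.8,.0,.45),93); go((.45,.0,.45),93)
c=cam('side'); t=cam('top')
save(c,'s7.png',s=1.5); save(t,'t7.png',s=1.5)
E
```

```text
shift cm [ 23.28 -19.12 -23.71] turn 0.5 | pos [1.1193 0.2113 0.4314] tilt 42.0 tiltaz 4.1 y az 93.5 x az -177.0 q [ 0.13  1.06  0.06 -0.04  1.29 -1.5 ]
shift cm [ 49.26 -16.97 -47.07] turn 0.5 | pos [1.1193 0.2113 0.4314] tilt 42.0 tiltaz 4.1 y az 93.5 x az -177.0 q [ 0.13  1.06  0.06 -0.04  1.29 -1.5 ]
```

Request:
{"fn": "servo_tool", "kwargs": {"increments": [[[7, 23.3, -19, -23.7, 0.5], [7, 23.3, -19, -23.7, 0.5], [7, 23.3, -19, -23.7, 0.5], [7, 23.3, -19, -23.7, 0.5], [7, 23.3, -19, -23.7, 0.5]]]}}

```text
t: 30.0
tool_pos: [0.9435, 0.0945, 0.4437]
tool_rot: [-0.059, 2.407, 0.044]
contact_force: [1.4, -1.2, 1.2]
opening: 0.0701
grip_force: 0.0
```

Request:
{"fn": "servo_tool", "kwargs": {"increments": [[[7, 9, -7, -9, 0], [7, 18, -7, -17, 0], [7, 18, -7, -17, 0], [7, 18, -7, -17, 0], [7, 18, -7, -17, 0]]]}}

```text
t: 30.5
tool_pos: [0.7089, 0.0138, 0.4482]
tool_rot: [-0.059, 2.408, 0.044]
contact_force: [0.2, -0.2, 1.0]
opening: 0.0701
grip_force: 0.0
```

```bash
python3 -c "
from h import *
go((.47,.05,.36),93.5); go((.425,.254,.271),93.5)"
```

```text
shift cm [23.52  4.8  -9.23] turn -0.3 | pos [0.7089 0.0138 0.4482] tilt 42.0 tiltaz 4.1 y az 93.2 x az -177.6 q [-0.14 -0.21  1.64  0.17  0.99 -1.8 ]
shift cm [32.19 25.28 -4.65] turn -0.3 | pos [0.7089 0.0138 0.4482] tilt 42.0 tiltaz 4.1 y az 93.2 x az -177.6 q [-0.14 -0.21  1.64  0.17  0.99 -1.8 ]
```

Request:
{"fn": "servo_tool", "kwargs": {"increments": [[[7, 23.5, 4.8, -9.2, 0], [7, 23.5, 4.8, -9.2, 0], [7, 23.5, 4.8, -9.2, 0], [7, 23.5, 4.8, -9.2, 0], [7, 23.5, 4.8, -9.2, 0]]]}}

```text
t: 31.0
tool_pos: [0.4771, 0.0498, 0.3615]
tool_rot: [-0.059, 2.408, 0.044]
contact_force: [-0.1, -0.3, 1.3]
opening: 0.0698
grip_force: 0.0
```

```bash
python3 -c "
from h import *
go((.47,.05,.36),93.5); go((.44,.255,.255),93.5)"
```

```text
shift cm [ 0.63  0.06 -0.36] turn -0.4 | pos [0.4771 0.0498 0.3615] tilt 42.0 tiltaz 4.1 y az 93.1 x az -177.6 q [-0.12 -0.85  2.21  0.15  1.06 -1.77]
shift cm [ 9.26 20.53  6.42] turn -0.4 | pos [0.4771 0.0498 0.3615] tilt 42.0 tiltaz 4.1 y az 93.1 x az -177.6 q [-0.12 -0.85  2.21  0.15  1.06 -1.77]
```

Request:
{"fn": "servo_tool", "kwargs": {"increments": [[[7, 2, 5, 1.5, 0], [7, 4.5, 10, 3, 0], [7, 7, 15, 4.5, 0], [7, 9, 20, 6.2, -0.4], [7, 9, 20.4, 6.2, -0.4]]]}}

```text
t: 31.5
tool_pos: [0.4403, 0.2558, 0.2572]
tool_rot: [-0.071, 2.409, 0.042]
contact_force: [0.3, -0.8, 0.2]
opening: 0.0698
grip_force: 0.0
```

Request:
{"fn": "servo_tool", "kwargs": {"increments": [[[7, 0, 0, 0, 0], [7, 0, 0, 0, 0], [7, 0, 0, 0, 0]]]}}

```text
t: 31.8
tool_pos: [0.4428, 0.2528, 0.2603]
tool_rot: [-0.066, 2.406, 0.041]
contact_force: [-0.2, -0.2, 0.6]
opening: 0.0701
grip_force: 0.0
```

```bash
python3 - <<'E'
from h import *
c=cam('wrist'); go((.572,.265,.108),93.5)
print(proj(c,[[.572,.265,.122],[.572,.265,.022]]))
save(c,'w8.png',s=1.5)
s=cam('side'); save(s,'s8.png',s=1.5)
E
```

```text
shift cm [ 0.62  0.32 20.01] turn -0.2 | pos [0.443  0.2525 0.2605] tilt 42.1 tiltaz 4.1 y az 93.3 x az -177.3 q [ 0.52 -0.63  2.26 -0.39  0.87 -0.95]
[[259.36775793 171.71952691]
 [258.06265696 108.97904468]]
```

View pics/w8.png

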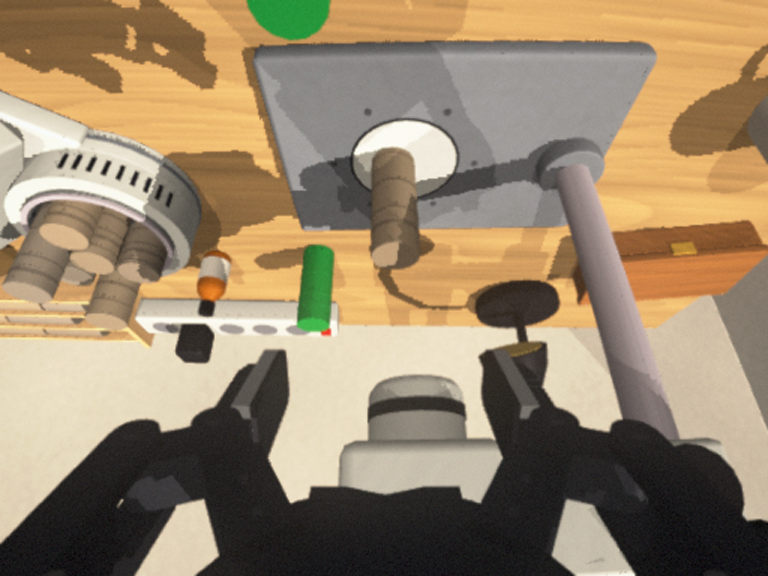

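```bash
python3 - <<'E'
from h import *
import pickle
s=pickle.load(open('side0.pkl','rb'));t=pickle.load(open('top0.pkl','rb'))
print('side top',onplane(s,[(98/2.5+210,263/2.5)],.122).round(4),'side foot near edge',onplane(s,[(99/2.5+210,331/2.5)],.022).round(4))
print('top view top right edge',onplane(t,[(228/2.9+50,272/2.9+90)],.122).round(4))
c=cam('wrist'); u=np.array([[395,250],[371,243],[419,243],[393.5,158],[374,165],[413,165]])/1.5
print(onplane(c,u[:3],.122).round(4)); print(onplane(c,u[3:],.022).round(4))
g=c['img'][140:190:3,235:295].astype(int).sum(2)//3
for r,row in zip(range(140,190,3),g): print(r,' '.join('%3d'%v for v in row[::3]))
E
```

```text
side top [[0.5701 0.2636 0.122 ]] side foot near edge [[0.5708 0.2514 0.022 ]]
top view top right edge [[0.5684 0.2474 0.122 ]]
[[0.5623 0.2683 0.122 ]
 [0.5541 0.2502 0.122 ]
 [0.5527 0.285  0.122 ]]
[[0.5659 0.2697 0.022 ]
 [0.575  0.253  0.022 ]
 [0.5733 0.2878 0.022 ]]
140  86  91  71  68  69  75  80  90  93 109 118 125  92  81  74 137 135 136 137 136
143  91  93  91  69  69  75  88  90  89  97 101 125  93  84  76 136 138 138 136 139
146  92  92  88  88  68  81  86  81  78  91  97  98  80  83  76 134 136 138 146 157
149  92  92  90  89  87  75  72  91 101 110 103  90  86  73  71 140 157 158 161 156
152 107 108 109 111 109  70  88  91 100 106 116  94  91  85  75 148 150 154 156 151
155 177 177 178 176 129  81  88  88  99 110 116  98  90  84  80 134 174 175 174 176
158 173 171 172 174 127  83  89  91  95  99 112  89  94  90  83  92 104 159 176 177
161 173 175 174 177 162  79  85 105 124 146 152 105  89  86  82  76  86  87 169 178
164 160 160 161 163 104  88 146 159 161 159 148  82  82  81  83  77  82  81 109 161
167 168 165 166 165 124 156 161 160 161 160 150  83  80  82  80  76  75 107 151 148
170 181 179 181 178 168 158 158 162 159 159  97  82  81  82  84  91 156 161 159 157
173 183 183 182 183 182 161 157 159 162 161  95  81  82  81  89 153 157 157 156 155
176 189 190 189 191 190 130 145 138  92  90  83  83  84 102 162 167 167 166 164 162
179 179 180 181 183 181 165 102  84  83 123 125 131 155 161 162 162 158 161 156 156
182 179 180 177 177 178 159  92  82  84 156 157 153 153 154 153 153 152 152 150 154
185 179 180 180 181 181 159 148  84  82 105 154 154 153 151 152 154 154 152 155 152
188 184 183 182 182 181 164 159  95  84  84 157 162 159 163 163 162 165 163 168 167
```

```bash
python3 -c "
from h import *
go((.569,.268,.108),93.5)"
```

```text
shift cm [ 0.82  0.66 19.81] turn -0.2 | pos [0.443  0.2524 0.2604] tilt 42.1 tiltaz 4.0 y az 93.3 x az -177.3 q [ 0.52 -0.63  2.26 -0.39  0.87 -0.95]
```

Request:
{"fn": "servo_tool", "kwargs": {"increments": [[[7, 0.8, 0.6, 3, 0], [7, 0.8, 0.6, 7, 0], [7, 0.8, 0.6, 11, 0], [7, 0.8, 0.6, 13, 0], [7, 0.8, 0.6, 13, 0]]]}}

```text
t: 32.45
tool_pos: [0.523, 0.2633, 0.1541]
tool_rot: [-0.064, 2.413, 0.037]
contact_force: [0.1, -0.1, 0.3]
opening: 0.0699
grip_force: 0.0
```

```bash
python3 - <<'E'
from h import *
go((.569,.268,.108),93.5)
c=cam('wrist'); save(c,'w9.png',s=1.5)
g=cv2.cvtColor(c['img'],cv2.COLOR_RGB2GRAY)
P=proj(c,[[.569,.268,.122],[.569,.268,.022]]);print(P)
for r in range(60,250,10): print(r,' '.join('%3d'%v for v in g[r,190:330:5]))
E
```

```text
shift cm [-0.38  0.17  6.52] turn -0.3 | pos [0.523  0.2633 0.1541] tilt 41.7 tiltaz 3.8 y az 93.2 x az -177.2 q [ 0.45 -0.27  2.2  -0.47  0.58 -0.86]
[[259.70651553 232.98728361]
 [257.98631477 126.15786042]]
60 147 148 150 148 150 149 148 145 148 148 148 151 146 146 146 148 147 148 147 149 150 145 148 145 146 145 144 155
70 146 153 150 150 147 150 151 147 148 143 148 148 150 149 151 150 147 143 148 146 147 145 148 148 146 147 147 148
80  75  74  69 151 151 151 151 149 125 133 151 148 154 150 146 150 150 146 149 148 150 150 147 148 148 111 137 147
90  76  76  73 150 151 152 153 150 150 153 143  43 190 241 244 244 245 245 244 244 244 233  68 105 148 152 150 146
100  72  70 138 151 149 151 150 147  48 246 245 245 244 244 246 245 244 245 244 244 245 243 243 243 244  87 148 145
110  73  75  73  72 151 150  93 245 247 245 246 247 246 246 244 245 245 245 244 244 244 244 244 244 244 245 236 135
120  72  75  73 151 151 145 114 136 135 134 128  91  93 116 123 135 128 151 244 245 245 245 243 244 246 244 243  66
130  82  75  49  71  73  76  82 133 131 136  80  95 102 110 124 133 143 152 148 24
[... 609 characters left out ...]
 168
190 203 205 208 206 206 205 205 203 204 190  94  98 105 106 109 132 142  99  95  83  99 183 212 205 204 203 208 208
200  91 107 115 115 177 207 203 204 202 191  76  80 109 112 126 106 106  91  82  82 176 176 178 179 177 199 188 185
210 101 110 115 113 181 188 208 211 211 147  93 101 105 116 127 134 106 103  96  91 182 185 183 182 184 184 182 182
220 103 114 117 113 187 187 189 210 208 183  98 103 111 117 116 137 105 106  99  88 192 190 191 190 189 189 191 188
230 108 114 117 106 207 207 205 205 207 157 180 179 183 182 185  99  98  98  98  96 184 183 184 183 202 207 207 125
240  59 118 121 107 212 197 210 212 210 211 209 187 158 107 107 100  99 123 191 204 179 178 178 182 200 199 200  49
```

```bash
python3 - <<'E'
from h import *
c=cam('wrist')
for x in(.565,.57,.575): print(x,proj(c,[[x+.019,.269,.122],[x-.019,.269,.022],[x,.269,.122]]).round(1).tolist())
g=cv2.cvtColor(c['img'],cv2.COLOR_RGB2GRAY)
print('foot col',g[108:130,258:264].mean(1).round(0)); print('top col',g[226:256,255:262].mean(1).round(0))
go((.569,.268,.108),93.5)
E
```

```text
0.565 [[258.6, 237.7], [259.9, 104.5], [260.4, 228.0]]
0.57 [[258.2, 240.0], [259.5, 109.0], [259.9, 230.7]]
0.575 [[257.8, 242.2], [259.1, 113.4], [259.4, 233.3]]
foot col [244. 241. 186. 132. 119. 115. 117. 109. 109. 126. 126. 126. 126. 126.
 126. 126. 126. 126. 126. 125. 126. 127.]
top col [181. 181. 182. 183. 180. 181. 180. 179. 180. 176. 150. 105. 100. 125.
 169. 192. 196. 198. 196. 197. 209. 226. 234. 235. 236. 236. 236. 237.
 237. 237.]
shift cm [-0.09  0.02  6.76] turn -0.2 | pos [0.5232 0.2646 0.1576] tilt 42.0 tiltaz 4.0 y az 93.3 x az -177.2 q [ 0.45 -0.28  2.19 -0.47  0.58 -0.86]
```

Request:
{"fn": "servo_tool", "kwargs": {"increments": [[[7, -0.15, 0.1, 3, 0], [7, -0.15, 0.1, 5.5, 0], [7, -0.15, 0.1, 6.7, 0], [7, -0.15, 0.1, 6.8, 0], [7, -0.15, 0.1, 6.8, 0]]]}}

```text
t: 33.05
tool_pos: [0.5695, 0.2699, 0.1095]
tool_rot: [-0.067, 2.406, 0.042]
contact_force: [0.6, -0.3, 0.1]
opening: 0.0698
grip_force: 0.0
```

Request:
{"fn": "servo_tool", "kwargs": {"increments": [[[7, 0, 0, 0, 0], [3, 0, 0, 0, 0], [3, 0, 0, 0, 0], [3, 0, 0, 0, 0], [3, 0, 0, 0, 0]]]}}

```text
t: 33.55
tool_pos: [0.5696, 0.2699, 0.1086]
tool_rot: [-0.068, 2.406, 0.041]
contact_force: [-1.6, 0.2, 3.8]
opening: 0.0373
grip_force: 40.6
```

```bash
python3 - <<'E'
from h import *
go((.569,.268,.108),93.5); print(obs()['contact_force'])
c=cam('wrist'); save(c,'w10.png',s=1.5); s=cam('side'); save(s,'s10.png',(200,20,340,140),5)
E
```

```text
shift cm [ 0.1  -0.19 -0.  ] turn -0.0 | pos [0.5696 0.2699 0.1086] tilt 42.1 tiltaz 4.2 y az 93.5 x az -177.1 q [ 0.42 -0.08  2.12 -0.54  0.46 -0.8 ]
[-1.6170608   0.16366134  3.83682953]
```

View pics/w10.png

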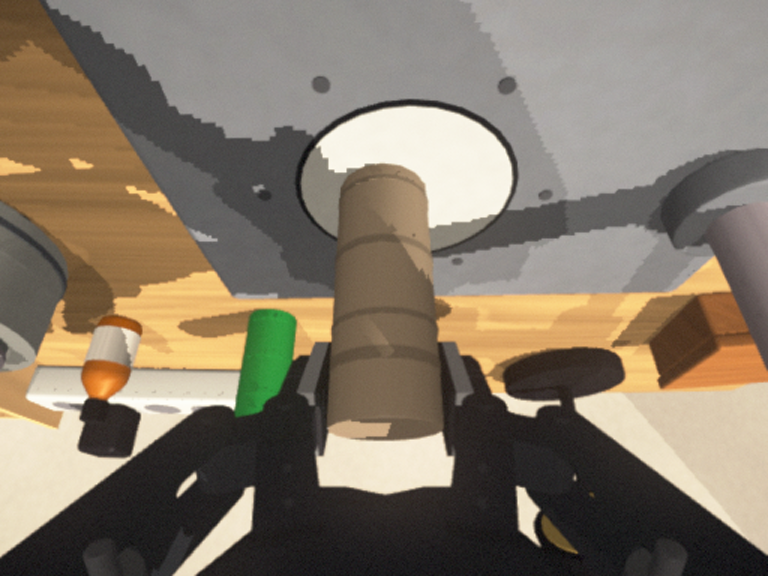

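Request:
{"fn": "servo_tool", "kwargs": {"increments": [[[3, -0.3, 0, -0.35, 0], [3, -0.3, 0, -2, 0], [3, -0.3, 0, -6, 0], [3, -0.3, 0, -10, 0], [3, -0.3, 0, -14, 0]]]}}

```text
t: 34.15
tool_pos: [0.4759, 0.2624, 0.2122]
tool_rot: [-0.067, 2.412, 0.039]
contact_force: [0.5, -0.6, -1.8]
opening: 0.0367
grip_force: 41.1
```

Request:
{"fn": "servo_tool", "kwargs": {"increments": [[[3, 0, 0, -3, 0], [3, 0, 0, -4, 0], [3, 0, 0, -4, 0]]]}}

```text
t: 34.45
tool_pos: [0.4509, 0.2614, 0.244]
tool_rot: [-0.068, 2.407, 0.042]
contact_force: [0.6, -0.6, -2.2]
opening: 0.0372
grip_force: 41.3
```

```bash
python3 - <<'E'
from h import *
c=cam('wrist'); o=obs()
# previous-pose estimate: pixel features are fixed in the tool frame while held
M=R.from_rotvec(o['tool_rot']).as_matrix(); z=o['tool_pos'][2]
print('opening',o['opening'],o['contact_force'])
f=onplane(c,[(384/1.5,164/1.5)],z-.0866)[0]; t=onplane(c,[(386/1.5,438/1.5)],z+.0134)[0]
print('foot near edge rel',(f-o['tool_pos']).round(4),'top far edge rel',(t-o['tool_pos']).round(4))
g=cv2.cvtColor(c['img'],cv2.COLOR_RGB2GRAY)
print('col',g[95:130:2,252:260].mean(1).round(0)); print(g[280:310:2,252:260].mean(1).round(0))
go((.46,.03,.25),93.5); go((.6154,.0273,.25),93.5)
E
```

```text
opening 0.037013022572319094 [ 0.05298366  0.02132016 -3.42181948]
foot near edge rel [-0.0154 -0.0002 -0.0866] top far edge rel [0.0241 0.0017 0.0134]
col [248. 245. 244. 245. 244. 244. 245. 162. 139. 132. 136. 123. 149. 145.
 145. 146. 142. 139.]
[103. 179. 179. 180. 178. 177. 177. 146. 143. 141. 142. 142. 142. 141.
 141.]
shift cm [ -0.32 -23.11  -1.08] turn -0.1 | pos [0.4509 0.2611 0.2423] tilt 41.9 tiltaz 4.1 y az 93.4 x az -177.1 q [ 0.53 -0.57  2.25 -0.41  0.83 -0.92]
shift cm [-11.85 -24.31   9.27] turn -0.1 | pos [0.4509 0.2611 0.2423] tilt 41.9 tiltaz 4.1 y az 93.4 x az -177.1 q [ 0.53 -0.57  2.25 -0.41  0.83 -0.92]
```

Request:
{"fn": "servo_tool", "kwargs": {"increments": [[[3, -0.1, -4, -0.5, 0], [3, -0.3, -9, -1, 0], [3, -0.3, -14, -1, 0], [3, -0.3, -19, -1, 0], [3, -0.3, -23.1, -1, 0]]]}}

```text
t: 35.0
tool_pos: [0.4602, 0.0277, 0.2477]
tool_rot: [-0.066, 2.411, 0.04]
contact_force: [0.8, -0.7, -2.5]
opening: 0.0368
grip_force: 41.6
```

Request:
{"fn": "servo_tool", "kwargs": {"increments": [[[3, -3, -0.4, 2.7, 0], [3, -6.5, -0.8, 6, 0], [3, -9.5, -1.1, 8.5, 0], [3, -11.2, -1.2, 10, 0], [3, -11.2, -1.2, 10, 0]]]}}

```text
t: 35.5
tool_pos: [0.6128, 0.026, 0.2467]
tool_rot: [-0.065, 2.415, 0.041]
contact_force: [-0.6, -0.9, -1.9]
opening: 0.0373
grip_force: 41.5
```

Request:
{"fn": "servo_tool", "kwargs": {"increments": [[[3, 0, 0, 0, 0], [3, 0, 0, 0, 0]]]}}

```text
t: 35.7
tool_pos: [0.6104, 0.027, 0.2485]
tool_rot: [-0.067, 2.411, 0.041]
contact_force: [0.3, 0.5, -2.7]
opening: 0.0366
grip_force: 41.5
```

```bash
python3 - <<'E'
from h import *
go((.6112,.027,.25),93.5); go((.6112,.027,.19),93.5);go((.6112,.027,.117),93.5)
c=cam('top')
C=np.array([.6383,-.0055])
for z in(.131,.091):
   for a,b in plugs(c,(.64,-.01),z,half=35):
    d=a-C; print(z,a,'r',(np.hypot(*d)*1000).round(1),'az',np.degrees(np.arctan2(d[1],d[0])).round(0))
print([ (proj(c,[[*p,.091]])[0]).round(1) for p in ([.5982,-.0084],[.6549,.031])])
E
```

```text
shift cm [-0.16 -0.   -0.05] turn -0.1 | pos [0.6104 0.027  0.2485] tilt 41.8 tiltaz 4.1 y az 93.4 x az -177.2 q [-0.14 -0.37  2.11  0.22  0.7  -1.88]
shift cm [ 3.84 -0.07  4.42] turn -0.1 | pos [0.6104 0.027  0.2485] tilt 41.8 tiltaz 4.1 y az 93.4 x az -177.2 q [-0.14 -0.37  2.11  0.22  0.7  -1.88]
shift cm [ 8.7  -0.15  9.86] turn -0.1 | pos [0.6104 0.027  0.2485] tilt 41.8 tiltaz 4.1 y az 93.4 x az -177.2 q [-0.14 -0.37  2.11  0.22  0.7  -1.88]
0.131 [ 6.808e-01 -6.000e-04] r 42.8 az 7.0
0.131 [0.638  0.0363] r 41.8 az 90.0
0.091 [0.6905 0.0018] r 52.7 az 8.0
0.091 [0.6462 0.04  ] r 46.2 az 80.0
[array([233.5, 176.5]), array([218.7, 154. ])]
```

Request:
{"fn": "servo_tool", "kwargs": {"increments": [[[3, 1.5, 0, 1.9, 0], [3, 3, 0, 3.5, 0], [3, 3.8, 0, 4.4, 0], [3, 3.8, 0, 4.4, 0], [3, 3.8, 0, 4.4, 0]]]}}

```text
t: 36.25
tool_pos: [0.6126, 0.0279, 0.1935]
tool_rot: [-0.067, 2.407, 0.04]
contact_force: [0.0, 0.2, -1.3]
opening: 0.0371
grip_force: 41.7
```

```bash
python3 - <<'E'
from h import *
go((.6112,.027,.165),93.5)
c=cam('wrist'); o=obs()
fx=[o['tool_pos'][0]+.004,o['tool_pos'][1]+.0005]
# predicted rim of s3/s1/mid tops and of plug foot, compare edges
g=cv2.cvtColor(c['img'],cv2.COLOR_RGB2GRAY)
print('foot L/R/near',proj(c,[[fx[0],fx[1]+.019,.1],[fx[0],fx[1]-.019,.1],[fx[0]-.019,fx[1],.1]]).round(0).tolist())
for n,p in dict(s3=(.5982,-.0084),s1=(.6549,.031),mid=(.6386,-.0053)).items():
    print(n,proj(c,[[p[0],p[1]+.019,.091],[p[0],p[1]-.019,.091],[p[0]-.019,p[1],.091],[p[0]+.019,p[1],.091]]).round(0).tolist())
for r in range(84,170,6): print(r,' '.join('%3d'%v for v in g[r,150:330:5]))
E
```

```text
shift cm [ 2.02 -0.11  2.02] turn -0.1 | pos [0.6126 0.0279 0.1935] tilt 42.1 tiltaz 4.1 y az 93.4 x az -177.1 q [-0.13 -0.31  2.15  0.25  0.59 -1.92]
foot L/R/near [[283.0, 126.0], [228.0, 124.0], [258.0, 104.0]]
s3 [[230.0, 94.0], [170.0, 92.0], [197.0, 67.0], [203.0, 114.0]]
s1 [[280.0, 150.0], [233.0, 149.0], [258.0, 134.0], [255.0, 163.0]]
mid [[235.0, 135.0], [185.0, 134.0], [208.0, 117.0], [212.0, 150.0]]
84  96  98  93  91 103 117 116 115 115 121 193 205 204 205 204 204 125 129  54  88  92  92  91  90  90  91  95 103 102 127 127 128 127  87  87  87
90 118 118 115 109 104 115 113 115 114 116 179 205 206 206 207 205 126 128  77  87  90  95  93  93  83  93  94  80 104 125 126 127 128  85  92  91
96 118 120 115 112 102 114 116 116 116 115 115 188 206 204 204 173  70 125  78  87  78  78  77  90  84  72  90  71 107 117 126 129 129  87  91  91
102 118 114 112 107 100  95 113 116 115 115 113 116 117 114  85  83  75  70  69  85  95  91  95  91  81  71  78  66 107 126 127 130 124  86  89  91
108 116 115 112 105  97  92  80  75 115 113 115 113  98  84  87  88  79  70  81  90  93  94  95
[... 832 characters left out ...]
  92 111 102 169 166 168 157  89  96 100 101 103 115 130 136 140 148 147 132 184 183 179 178 175 141  91  92
150 110 114 100  91  82  67  71 169 169 125  77  94  98 115 124 114  90  95  99 101 101 104 129 136 139 147 148 155 182 182 181 164  90  95  92 109
156 109 112 112 113  81  67 112 171 156 161  97  95  97 110 119  92  86  96 100  97  90  85  90 125 143 145 147 146 185 185 184 183  95  95 112 124
162 107 109 112 115 109  79 109 110 168 200  70  98 104 114 126  83  84  81  86  96 104 105 104 103 134 124 124 144 192 196 175 179 195 206 207 206
168 110 110 109 109 111 108 210 209 215 215  87  98 105 120 123  71  92  96 100 101 103 106 105 101 103 145 150 123 213 212 214 213 210 208 210 205
```

Request:
{"fn": "servo_tool", "kwargs": {"increments": [[[3, 0.8, -0.1, 0.8, 0], [3, 1.5, -0.1, 1.5, 0], [3, 2, -0.1, 2, 0], [3, 2, -0.1, 2, 0], [3, 2, -0.1, 2, 0]]]}}

```text
t: 36.8
tool_pos: [0.6107, 0.0272, 0.1637]
tool_rot: [-0.067, 2.409, 0.041]
contact_force: [0.5, 0.4, -2.5]
opening: 0.0369
grip_force: 41.7
```

```bash
python3 -c "
from h import *
print(obs()['contact_force'],obs()['wrist_torque'])
go((.6112,.027,.122),93.5);go((.6112,.027,.118),93.5)"
```

```text
[ 0.48995446  0.3902316  -2.50730615] [0.05129584 0.5512124  0.04402336]
shift cm [ 2.75 -0.07  3.13] turn -0.1 | pos [0.6107 0.0272 0.1637] tilt 41.9 tiltaz 4.1 y az 93.4 x az -177.1 q [-0.14 -0.27  2.18  0.28  0.53 -1.95]
shift cm [ 3.01 -0.07  3.43] turn -0.1 | pos [0.6107 0.0272 0.1637] tilt 41.9 tiltaz 4.1 y az 93.4 x az -177.1 q [-0.14 -0.27  2.18  0.28  0.53 -1.95]
```

Request:
{"fn": "servo_tool", "kwargs": {"increments": [[[3, 0.9, 0, 1.1, 0], [3, 1.8, 0, 2.1, 0], [3, 2.5, 0, 2.85, 0], [3, 2.75, 0, 3.15, 0], [3, 2.75, 0, 3.15, 0]]]}}

```text
t: 37.3
tool_pos: [0.6111, 0.0277, 0.1214]
tool_rot: [-0.067, 2.41, 0.041]
contact_force: [-0.5, 0.3, -2.9]
opening: 0.0369
grip_force: 41.7
```

Request:
{"fn": "servo_tool", "kwargs": {"increments": [[[3, 0.1, 0, 0.1, 0], [3, 0.2, 0, 0.2, 0], [3, 0.2, 0, 0.2, 0]]]}}

```text
t: 37.6
tool_pos: [0.6115, 0.0276, 0.1199]
tool_rot: [-0.067, 2.408, 0.041]
contact_force: [0.5, -0.6, -2.9]
opening: 0.0369
grip_force: 41.7
```

Request:
{"fn": "servo_tool", "kwargs": {"increments": [[[3, 0.1, 0, 0.1, 0], [3, 0.15, 0, 0.18, 0], [3, 0.15, 0, 0.18, 0]]]}}

```text
t: 37.9
tool_pos: [0.6117, 0.0276, 0.1177]
tool_rot: [-0.067, 2.407, 0.041]
contact_force: [-0.3, 0.5, -2.4]
opening: 0.0374
grip_force: 41.9
```

Request:
{"fn": "servo_tool", "kwargs": {"increments": [[[3, 0.1, 0, 0.1, 0], [3, 0.13, 0, 0.15, 0], [3, 0.13, 0, 0.15, 0]]]}}

```text
t: 38.2
tool_pos: [0.6128, 0.0277, 0.1178]
tool_rot: [-0.067, 2.405, 0.04]
contact_force: [-6.4, 0.7, 6.9]
opening: 0.037
grip_force: 42.7
```

Request:
{"fn": "servo_tool", "kwargs": {"increments": [[[4.8, 0, 0, -0.1, 0], [4.8, 0, 0, -0.1, 0], [4.8, 0, 0, -2, 0], [4.8, 0, 0, -5, 0], [4.8, 0, 0, -9, 0]]]}}

```text
t: 38.7
tool_pos: [0.5504, 0.0234, 0.1812]
tool_rot: [-0.067, 2.412, 0.041]
contact_force: [0.4, -0.1, 1.1]
opening: 0.048
grip_force: 0.0
```

Request:
{"fn": "servo_tool", "kwargs": {"increments": [[[4.8, 0, 0, -4, 0], [4.8, 0, 0, -8, 0], [4.8, 0, 0, -8, 0], [4.8, 0, 0, -8, 0], [4.8, 0, 0, -8, 0]]]}}

```text
t: 39.2
tool_pos: [0.4978, 0.0195, 0.2402]
tool_rot: [-0.067, 2.41, 0.041]
contact_force: [-0.8, -0.7, -0.5]
opening: 0.0478
grip_force: 0.0
```

```bash
python3 - <<'E'
from h import *
import pickle
c=cam('top'); C=np.array([.6383,-.0055]); w=cam('wrist'); pickle.dump(c,open('top9.pkl','wb')); pickle.dump(w,open('w11.pkl','wb'));pickle.dump(cam('side'),open('s11.pkl','wb'))
for z in(.131,.091):
   for a,b in plugs(c,(.64,-.01),z,half=35):
    d=a-C; print(z,a,b,'r',(np.hypot(*d)*1000).round(1),'az',np.degrees(np.arctan2(d[1],d[0])).round(0))
go((.56,-.118,.2),93.5)
# dial in the first top view: dark blob and pointer
for nm in('top0.pkl','top9.pkl','side0.pkl'):
    t=pickle.load(open(nm,'rb')); p=proj(t,[[.56,-.118,.08]])[0].astype(int)
    b=t['img'][p[1]-28:p[1]+28,p[0]-28:p[0]+28]; hsv=cv2.cvtColor(b,cv2.COLOR_RGB2HSV)
    m=(hsv[...,2]<60).astype(np.uint8); n,l,st,ce=cv2.connectedComponentsWithStats(m); k=1+np.argmax(st[1:,4]); print(nm,p,ce[k]+p-28,st[k])
    g=cv2.cvtColor(b,cv2.COLOR_RGB2GRAY)
    if nm!='top9.pkl':
        for r in range(4,52,2): print(r+p[1]-28,' '.join('%3d'%v for v in g[r,4:52:2]))
E
```

```text
0.131 [0.6147 0.0268] [218.5 166.8] r 40.0 az 126.0
0.131 [ 0.6246 -0.0415] [246.8 163.5] r 38.5 az -111.0
0.131 [ 0.6305 -0.0091] [233.5 160.8] r 8.6 az -155.0
0.131 [ 0.6796 -0.0007] [230.8 141. ] r 41.6 az 7.0
0.131 [ 0.593  -0.0104] [233.5 176. ] r 45.6 az -174.0
0.131 [0.6495 0.0263] [219.2 152.8] r 33.7 az 71.0
0.091 [0.6221 0.0302] [218.5 166.8] r 39.2 az 114.0
0.091 [ 0.6384 -0.007 ] [233.5 160.8] r 1.5 az -86.0
0.091 [ 0.6323 -0.0405] [246.8 163.5] r 35.5 az -100.0
0.091 [0.6892 0.0018] [230.8 141. ] r 51.4 az 8.0
0.091 [ 0.6002 -0.0089] [233.8 175.8] r 38.3 az -175.0
0.091 [0.6567 0.0303] [219.  153.2] r 40.3 az 63.0
shift cm [ -1.51 -14.16   6.38] turn -0.0 | pos [0.4978 0.0197 0.2393] tilt 41.8 tiltaz 4.2 y az 93.5 x az -177.2 q [-0.21 -0.75  2.35  0.25  0.84 -1.94]
top0.pkl [276 193] [278.12741313 190.73745174] [ 21  17  21  20 259]
169  81 158 160 191 196 222 184 144 169 210 204 112 121 112 114 143 116 118 152 229 108  87  90  93
171  93  91 174 148 226 221 153 171 186 223 134 118 121 120 118 171 127 107  97  92 184 112  89  90
173  93  91 192 134 222 225 147 168 225 17
[... 3996 characters left out ...]

218 142 105  97  81  81  80  80  84  83  82  39  29  29  31  31  33  22  25  39  69  84  81  84  83
220 153 168 169 103  82  86  85  79  83  80  66  33  31  31  30  25  31  38  52  78  84  81  78  80
222 122 126 154 160 142 110  78  80  85  85  72  52  43  32  31  35  47  52  53  72  84  89  80  84
224  98 101 117 120 131 124 149 115  83  81  82  64  53  51  55  54  50  53  49  73  83  83  80  77
226  89  93  97  97 104 103  97 118 142 138  92  71  50  56  51  55  47  48  49  67  79  77  80  77
228  69  77  82  98  98  98  88  97 112 115 132 150  74  55  49  50  51  50  54  67  80  81  78  82
230 114  71  74  73  84  92  96  89  86  91 110 118  98  92  81  58  48  52  51  52  78  76  78  82
```

```bash
python3 - <<'E'
from h import *
import pickle
s=pickle.load(open('side0.pkl','rb'));t=pickle.load(open('top0.pkl','rb'))
def tri(a,b):
    d1=ray(t,[a])[0];d2=ray(s,[b])[0]
    k=np.linalg.lstsq(np.c_[d1,-d2],s['o']-t['o'],rcond=None)[0]
    p,q=t['o']+k[0]*d1,s['o']+k[1]*d2; return (p+q)/2,np.linalg.norm(p-q)
print('pointer',tri((277,198),(255,207)))
sc=lambda u,v:(u/6+215,v/6+140); tc=lambda u,v:(u/2.9+50,v/2.9+90)
print('panel TL/TR top view',onplane(t,[tc(660,200),tc(565,335)],.072).round(4),'bottom',onplane(t,[tc(733,258),tc(645,388)],.0295).round(4))
print('panel side view TR,TL',onplane(s,[sc(472,410),sc(185,298)],.072).round(4),'BR,BL',onplane(s,[sc(395,590),sc(105,478)],.0295).round(4))
C=np.array([.6383,-.0055])
P=np.array(onplane(s,[sc(472,410),sc(185,298)],.072))[:,:2].mean(0); d=C-P; print('dryer x az from C-mid top edge',np.degrees(np.arctan2(d[1],d[0])),np.hypot(*d))
E
```

```text
pointer (array([ 0.54881969, -0.11841434,  0.08593903]), np.float64(0.00224684912517569))
panel TL/TR top view [[ 0.6499 -0.1184  0.072 ]
 [ 0.5282 -0.0384  0.072 ]] bottom [[ 0.6067 -0.1874  0.0295]
 [ 0.4868 -0.1102  0.0295]]
panel side view TR,TL [[ 0.651  -0.1201  0.072 ]
 [ 0.5329 -0.0437  0.072 ]] BR,BL [[ 0.6111 -0.1819  0.0295]
 [ 0.4915 -0.1095  0.0295]]
dryer x az from C-mid top edge 58.76705439753295 0.08935227537432996
```

```bash
cat > dial.py <<'E'
from h import *
import pickle
az=np.radians(57.5); th=np.radians(28)
e1=np.array([np.sin(az),-np.cos(az),0]); e2=np.array([np.cos(az)*np.cos(th),np.sin(az)*np.cos(th),np.sin(th)]); n=np.cross(e1,e2)
C=np.array([.6383,-.0055,0]); B=C-.130*np.array([np.cos(az),np.sin(az),0])+[0,0,.072-.04*np.tan(th)]; G=B+.031*n
def pointer(c,r=36):
    "angle (deg, clockwise from left, facing the panel) of bright pixels on the dark knob at h=42"
    best=[]
    g=cv2.cvtColor(c['img'],cv2.COLOR_RGB2GRAY)
    for psi in range(-10,130,5):
        b=-np.cos(np.radians(psi))*e1+np.sin(np.radians(psi))*e2
        p=proj(c,[B+.042*n+b*k for k in(.008,.012,.016,.020,.023)])
        best.append((psi,[int(g[int(round(v)),int(round(u))]) for u,v in p]))
    return best
E
python3 - <<'E'
from dial import *
t=pickle.load(open('top0.pkl','rb'));s=pickle.load(open('side0.pkl','rb'))
print('n',n,'G',G,'proj G top',proj(t,[G]),'blob 278.1,190.8; side',proj(s,[G]),'blob 262.8,216.6(with shadow)')
print('top blob at z=.078',onplane(t,[(278.1,190.8)],.078))
for c in(s,t): print(*[p for p in pointer(c) if max(p[1])>60])
for X in np.arange(.530,.570,.004):
    K=np.array([X,-.115,.085]); u,v=(K-G)@e1,(K-G)@e2
    f=[ps for ps in np.arange(0,130,1.) if (u*np.sin(np.radians(ps))+v*np.cos(np.radians(ps)))<=-.007 and (-u*np.cos(np.radians(ps))+v*np.sin(np.radians(ps)))<.025]
    print(round(X,3),'h',round(31+1000*(K-G)@n,1),'psi',f[0] if f else None, (f[-1] if f else None),'lever',round(1000*np.hypot(u,v),1))
go((.500,-.1005,.13),93.5);go((.500,-.1005,.0917),93.5)
E
```

```text
n [-0.25224689 -0.3959483   0.88294759] G [ 0.5606314  -0.12741529  0.078103  ] proj G top [[280.54197044 193.36014842]] blob 278.1,190.8; side [[259.46779415 211.40747685]] blob 262.8,216.6(with shadow)
top blob at z=.078 [[ 0.5669816  -0.12113904  0.078     ]]
(-10, [33, 30, 49, 82, 84]) (-5, [33, 30, 49, 75, 86]) (0, [41, 30, 32, 56, 66]) (15, [41, 47, 50, 64, 82]) (20, [83, 80, 79, 97, 82]) (25, [70, 110, 88, 87, 103]) (30, [70, 110, 88, 62, 103]) (35, [70, 110, 52, 41, 48]) (40, [70, 51, 40, 41, 52]) (45, [41, 51, 40, 85, 109]) (50, [48, 51, 39, 92, 109]) (55, [48, 38, 61, 92, 104]) (60, [48, 38, 60, 82, 87]) (65, [35, 31, 58, 76, 82]) (70, [35, 31, 58, 76, 82]) (75, [35, 31, 46, 69, 81]) (80, [35, 30, 46, 73, 90]) (85, [29, 30, 32, 73, 93]) (90, [33, 32, 32, 69, 93]) (95, [33, 32, 28, 43, 70]) (100, [33, 32, 28, 43, 73]) (105, [34, 32, 37, 42, 73])
(-10, [39, 36, 50, 77, 105]) (-5, [39, 36, 42, 77, 108]) (0, [39, 36, 35, 49, 94]) (5, [84, 36, 35, 35, 41]) (10, [84, 118, 68, 66, 39]) (15, [84, 118, 136, 137, 139]) (20, [84, 118, 136, 150, 60]) (25, [84, 91, 45, 58, 60]) (30, [64, 45, 45, 58, 42]) (35, [64, 45, 44, 42, 46]) (40, [64, 44, 44, 48, 46]) (45, [64, 44, 44, 48, 46])
0.53 h 39.9 psi 37.0 129.0 lever 32.6
0.534 h 38.9 psi 31.0 129.0 lever 29.1
0.538 h 37.9 psi 20.0 129.0 lever 25.8
0.542 h 36.9 psi 28.0 129.0 lever 22.7
0.546 h 35.9 psi 37.0 129.0 lever 19.8
0.55 h 34.9 psi 50.0 129.0 lever 17.3
0.554 h 33.8 psi 65.0 129.0 lever 15.4
0.558 h 32.8 psi 81.0 129.0 lever 14.3
0.562 h 31.8 psi 97.0 129.0 lever 14.2
0.566 h 30.8 psi 110.0 129.0 lever 15.2
shift cm [  7.56 -12.14   7.71] turn -0.0 | pos [0.4978 0.0197 0.2393] tilt 41.8 tiltaz 4.2 y az 93.5 x az -177.2 q [-0.21 -0.75  2.35  0.25  0.84 -1.94]
shift cm [ 10.11 -12.18  10.56] turn -0.0 | pos [0.4978 0.0197 0.2393] tilt 41.8 tiltaz 4.2 y az 93.5 x az -177.2 q [-0.21 -0.75  2.35  0.25  0.84 -1.94]
```

Request:
{"fn": "servo_tool", "kwargs": {"increments": [[[1, 1.5, -4, 1, 0], [0, 3.5, -8, 3, 0], [0, 5.5, -12, 5, 0], [0, 7.5, -12.1, 7.5, 0], [0, 7.5, -12.1, 7.7, 0]]]}}

```text
t: 39.85
tool_pos: [0.4979, -0.0999, 0.1256]
tool_rot: [-0.061, 2.42, 0.048]
contact_force: [0.2, 0.2, -1.0]
opening: -0.0002
grip_force: 0.0
```

Request:
{"fn": "servo_tool", "kwargs": {"increments": [[[0, 1.3, 0, 1.4, 0], [0, 2.5, 0, 2.8, 0], [0, 2.5, 0, 2.8, 0], [0, 2.5, 0, 2.8, 0]]]}}

```text
t: 40.25
tool_pos: [0.5017, -0.0993, 0.0961]
tool_rot: [-0.069, 2.408, 0.042]
contact_force: [-0.2, 0.2, -0.4]
opening: 0.0
grip_force: 0.0
```

```bash
python3 -c "
from dial import *
go((.515,-.1005,.0917),93.5);go((.530,-.1005,.0917),93.5);go((.539,-.1005,.0917),93.5)
print(obs()['opening'],obs()['contact_force'])
for k in('side','top'): print(k,*[p for p in pointer(cam(k)) if max(p[1][:3])>60])"
```

```text
shift cm [-0.69 -0.21  1.21] turn 0.0 | pos [ 0.5017 -0.0993  0.0961] tilt 42.0 tiltaz 4.2 y az 93.5 x az -177.1 q [-0.55 -0.44  2.42  0.7   0.64 -2.64]
shift cm [-1.8  -0.3   2.21] turn 0.0 | pos [ 0.5017 -0.0993  0.0961] tilt 42.0 tiltaz 4.2 y az 93.5 x az -177.1 q [-0.55 -0.44  2.42  0.7   0.64 -2.64]
shift cm [-2.47 -0.36  2.81] turn 0.0 | pos [ 0.5017 -0.0993  0.0961] tilt 42.0 tiltaz 4.2 y az 93.5 x az -177.1 q [-0.55 -0.44  2.42  0.7   0.64 -2.64]
2.794320248863792e-05 [-0.16672709  0.24032654 -0.38846195]
side (10, [41, 58, 61, 48, 51]) (15, [41, 58, 61, 77, 100]) (20, [105, 101, 97, 131, 100]) (25, [94, 142, 114, 112, 128]) (30, [94, 142, 114, 76, 128]) (35, [94, 142, 65, 42, 46]) (40, [94, 55, 43, 42, 58]) (55, [55, 34, 64, 92, 110])
top (5, [104, 41, 32, 35, 39]) (10, [104, 144, 79, 80, 34]) (15, [104, 144, 167, 163, 171]) (20, [104, 144, 167, 181, 74]) (25, [104, 112, 48, 59, 74]) (30, [74, 46, 48, 59, 44]) (35, [74, 46, 41, 44, 46]) (40, [74, 43, 41, 45, 46]) (45, [74, 43, 48, 45, 42])
```

Request:
{"fn": "servo_tool", "kwargs": {"increments": [[[0, -0.5, -0.2, 1, 0], [0, -1, -0.3, 1.5, 0], [0, -1.5, -0.3, 1.9, 0], [0, -1.8, -0.3, 2.2, 0], [0, -1.8, -0.3, 2.2, 0]]]}}

```text
t: 40.85
tool_pos: [0.5292, -0.0992, 0.0912]
tool_rot: [-0.071, 2.41, 0.047]
contact_force: [-16.8, 6.6, 10.1]
opening: -0.0001
grip_force: 7.8
```

```bash
python3 -c "
from dial import *
go((.530,-.1005,.0917),93.5);go((.539,-.1005,.0917),93.5)
print(obs()['contact_force'])
for k in('side','top'): print(k,*[p for p in pointer(cam(k)) if max(p[1][:3])>60])"
```

```text
shift cm [-0.09 -0.14  0.01] turn 0.2 | pos [ 0.5292 -0.0992  0.0912] tilt 41.9 tiltaz 4.6 y az 93.7 x az -177.0 q [-0.51 -0.33  2.36  0.72  0.6  -2.64]
shift cm [-0.76 -0.19  0.61] turn 0.2 | pos [ 0.5292 -0.0992  0.0912] tilt 41.9 tiltaz 4.6 y az 93.7 x az -177.0 q [-0.51 -0.33  2.36  0.72  0.6  -2.64]
[-16.84934917   6.64204341  10.14615242]
side (20, [73, 63, 59, 64, 29]) (25, [75, 109, 93, 90, 90]) (30, [75, 109, 93, 90, 90]) (35, [75, 109, 92, 60, 61]) (40, [75, 73, 59, 60, 40]) (45, [49, 73, 59, 68, 101]) (50, [55, 73, 39, 84, 101])
top (5, [164, 32, 34, 37, 37]) (10, [164, 161, 32, 31, 35]) (15, [164, 161, 70, 74, 71]) (20, [164, 161, 70, 151, 166]) (25, [164, 207, 88, 116, 166]) (30, [74, 96, 88, 116, 47]) (35, [74, 96, 40, 42, 45]) (40, [74, 45, 40, 42, 45]) (45, [74, 45, 42, 42, 39])
```

Request:
{"fn": "servo_tool", "kwargs": {"increments": [[[0, 0.8, 0.1, -0.7, 0], [0, 1.5, 0, -1.4, 0], [0, 1.5, -0.8, -1.4, 0], [0, 1.5, -0.8, -1.4, 0]]]}}

```text
t: 41.35
tool_pos: [0.5102, -0.1116, 0.0925]
tool_rot: [-0.066, 2.407, 0.039]
contact_force: [1.1, -0.8, 1.1]
opening: -0.0
grip_force: 0.0
```

```bash
python3 -c "
from dial import *
go((.520,-.108,.0917),93.5);go((.528,-.108,.0917),93.5)
print(obs()['contact_force'])
for k in('top',): print(k,*[p for p in pointer(cam(k)) if max(p[1][:3])>60])"
```

```text
shift cm [-0.69  0.3   0.73] turn -0.1 | pos [ 0.5102 -0.1116  0.0925] tilt 42.1 tiltaz 4.0 y az 93.4 x az -177.1 q [-0.56 -0.38  2.4   0.73  0.63 -2.68]
shift cm [-1.28  0.26  1.27] turn -0.1 | pos [ 0.5102 -0.1116  0.0925] tilt 42.1 tiltaz 4.0 y az 93.4 x az -177.1 q [-0.56 -0.38  2.4   0.73  0.63 -2.68]
[ 1.13662068 -0.83554341  1.13152633]
top (5, [105, 33, 34, 34, 34]) (10, [105, 142, 80, 66, 29]) (15, [105, 142, 168, 176, 142]) (20, [105, 142, 168, 194, 63]) (25, [105, 110, 46, 61, 63]) (30, [73, 45, 46, 61, 42]) (35, [73, 45, 45, 45, 43]) (40, [73, 43, 45, 41, 43]) (45, [73, 43, 44, 41, 41])
```

Request:
{"fn": "servo_tool", "kwargs": {"increments": [[[0, -0.4, 0.1, 0.4, 0], [0, -0.8, 0.2, 0.8, 0], [0, -1.2, 0.2, 1.2, 0], [0, -1.3, 0.2, 1.3, 0], [0, -1.3, 0.2, 1.3, 0]]]}}

```text
t: 41.9
tool_pos: [0.5257, -0.103, 0.0878]
tool_rot: [-0.074, 2.415, 0.055]
contact_force: [-24.4, 10.7, 15.2]
opening: -0.0001
grip_force: 13.2
```

```bash
python3 -c "
from dial import *
go((.528,-.109,.0917),93.5);go((.536,-.109,.0917),93.5)
print(obs()['contact_force'])
for k in('side','top'): print(k,*[p for p in pointer(cam(k)) if max(p[1][:4])>70])"
```

```text
shift cm [-0.41 -0.61 -0.17] turn 0.4 | pos [ 0.5257 -0.103   0.0878] tilt 41.6 tiltaz 5.2 y az 93.9 x az -177.0 q [-0.52 -0.33  2.36  0.73  0.61 -2.66]
shift cm [-1.01 -0.66  0.36] turn 0.4 | pos [ 0.5257 -0.103   0.0878] tilt 41.6 tiltaz 5.2 y az 93.9 x az -177.0 q [-0.52 -0.33  2.36  0.73  0.61 -2.66]
[-24.36297966  10.68695045  15.21746537]
side (-10, [28, 28, 55, 80, 85]) (-5, [28, 28, 55, 85, 74]) (0, [32, 28, 61, 77, 69]) (25, [60, 89, 72, 75, 69]) (30, [60, 89, 72, 75, 69]) (35, [60, 89, 77, 57, 53]) (50, [52, 66, 38, 86, 101]) (55, [52, 34, 49, 86, 103]) (60, [52, 34, 59, 89, 90]) (65, [37, 29, 59, 83, 86]) (70, [37, 29, 59, 83, 86]) (75, [37, 29, 43, 73, 87]) (80, [37, 32, 43, 74, 92]) (85, [36, 32, 29, 74, 95])
top (5, [163, 34, 36, 33, 36]) (10, [163, 70, 33, 39, 36]) (15, [163, 70, 70, 50, 37]) (20, [163, 70, 70, 108, 132]) (25, [163, 209, 90, 171, 132]) (30, [86, 107, 90, 171, 93]) (35, [86, 107, 38, 49, 43]) (40, [86, 45, 38, 43, 43]) (45, [86, 45, 43, 43, 41])
```

Request:
{"fn": "servo_tool", "kwargs": {"increments": [[[0, 1, 0, -0.9, 0], [0, 1.7, -0.3, -1.6, 0], [0, 1.7, -1.5, -1.6, 0], [0, 1.7, -1.7, -1.6, 0], [0, 1.7, -1.7, -1.6, 0]]]}}

```text
t: 42.5
tool_pos: [0.5057, -0.1263, 0.0913]
tool_rot: [-0.066, 2.408, 0.04]
contact_force: [0.3, 0.5, 0.6]
opening: -0.0
grip_force: 0.0
```

```bash
python3 -c "
from dial import *
go((.520,-.126,.0905),93.5);go((.530,-.126,.0905),93.5)
print(obs()['contact_force'])"
```

```text
shift cm [-1.   -0.05  1.02] turn -0.1 | pos [ 0.5057 -0.1263  0.0913] tilt 42.0 tiltaz 4.1 y az 93.4 x az -177.2 q [-0.6  -0.38  2.39  0.75  0.66 -2.73]
shift cm [-1.75 -0.11  1.68] turn -0.1 | pos [ 0.5057 -0.1263  0.0913] tilt 42.0 tiltaz 4.1 y az 93.4 x az -177.2 q [-0.6  -0.38  2.39  0.75  0.66 -2.73]
[0.32132152 0.48727859 0.58603457]
```

Request:
{"fn": "servo_tool", "kwargs": {"increments": [[[0, -0.5, 0, 0.5, 0], [0, -1, 0, 1, 0], [0, -1.3, -0.1, 1.3, 0], [0, -1.6, -0.1, 1.5, 0], [0, -1.75, -0.1, 1.7, 0]]]}}

```text
t: 43.0
tool_pos: [0.5287, -0.1242, 0.0877]
tool_rot: [-0.069, 2.412, 0.043]
contact_force: [-4.2, -0.1, -0.1]
opening: 0.0002
grip_force: 1.7
```

```bash
python3 -c "
from dial import *
go((.530,-.126,.0905),93.5);go((.536,-.126,.0905),93.5)
print(obs()['contact_force'])
for k in('side','top'): print(k,*[p for p in pointer(cam(k)) if max(p[1][:4])>70])"
```

```text
shift cm [-0.28 -0.19 -0.13] turn 0.1 | pos [ 0.5287 -0.1242  0.0877] tilt 41.8 tiltaz 4.3 y az 93.6 x az -177.1 q [-0.56 -0.3   2.34  0.76  0.62 -2.72]
shift cm [-0.72 -0.22  0.27] turn 0.1 | pos [ 0.5287 -0.1242  0.0877] tilt 41.8 tiltaz 4.3 y az 93.6 x az -177.1 q [-0.56 -0.3   2.34  0.76  0.62 -2.72]
[-4.16455859 -0.14613582 -0.08668881]
side (-10, [32, 76, 76, 58, 51]) (-5, [32, 76, 76, 70, 69]) (0, [31, 76, 65, 77, 70]) (10, [31, 35, 41, 75, 62]) (35, [45, 47, 91, 104, 80]) (40, [45, 99, 127, 104, 86]) (45, [49, 99, 127, 59, 42]) (50, [59, 99, 97, 38, 42]) (75, [33, 30, 44, 75, 89]) (80, [33, 33, 44, 71, 91]) (85, [32, 33, 33, 71, 95])
top (-10, [39, 49, 65, 94, 95]) (-5, [39, 49, 85, 94, 112]) (0, [39, 49, 86, 113, 73]) (5, [40, 49, 86, 116, 83]) (10, [40, 37, 124, 80, 40]) (15, [40, 37, 92, 101, 41]) (20, [40, 37, 92, 41, 42]) (30, [111, 69, 33, 38, 37]) (35, [111, 69, 109, 36, 58]) (40, [111, 177, 109, 173, 58]) (45, [111, 177, 124, 173, 170]) (50, [65, 177, 124, 65, 50])
```

Request:
{"fn": "servo_tool", "kwargs": {"increments": [[[0, -0.3, -0.1, 0.2, 0], [0, -0.5, -0.1, 0.3, 0], [0, -0.7, -0.1, 0.4, 0], [0, -0.7, -0.1, 0.4, 0]]]}}

```text
t: 43.5
tool_pos: [0.5343, -0.1235, 0.0875]
tool_rot: [-0.072, 2.417, 0.048]
contact_force: [-26.8, 5.3, 10.7]
opening: 0.0004
grip_force: 11.9
```

```bash
python3 -c "
from dial import *
go((.536,-.126,.0905),93.5);
print(obs()['contact_force'])
for k in('side','top'): print(k,*[p for p in pointer(cam(k)) if p[0]>20 and max(p[1][:4])>70])"
```

```text
shift cm [-0.32 -0.25 -0.12] turn 0.2 | pos [ 0.5343 -0.1235  0.0875] tilt 41.5 tiltaz 4.7 y az 93.7 x az -177.0 q [-0.56 -0.28  2.33  0.75  0.61 -2.71]
[-26.8368421    5.29227431  10.66820003]
side (25, [34, 53, 74, 81, 81]) (30, [34, 53, 74, 80, 81]) (35, [34, 53, 81, 86, 84]) (40, [34, 43, 59, 86, 87]) (55, [63, 89, 43, 45, 46]) (60, [63, 89, 93, 102, 120]) (65, [66, 89, 93, 92, 116]) (70, [66, 89, 93, 92, 116]) (75, [66, 89, 45, 43, 46])
top (25, [52, 50, 110, 57, 49]) (30, [40, 72, 110, 57, 43]) (35, [40, 72, 63, 63, 42]) (60, [53, 58, 36, 115, 79]) (65, [53, 171, 184, 115, 79]) (70, [101, 171, 60, 87, 136]) (75, [101, 46, 60, 38, 43]) (80, [101, 45, 40, 38, 43])
```

Request:
{"fn": "servo_tool", "kwargs": {"increments": [[[0, 0.7, 0, -0.6, 0], [0, 1.2, 0.5, -1.1, 0], [0, 1.2, 1.8, -1.1, 0], [0, 1.2, 2.6, -0.9, 0], [0, 1.2, 2.6, -0.9, 0]]]}}

```text
t: 44.1
tool_pos: [0.5215, -0.0998, 0.0909]
tool_rot: [-0.069, 2.407, 0.041]
contact_force: [-0.1, -0.3, 0.7]
opening: -0.0004
grip_force: 0.0
```

```bash
python3 -c "
from dial import *
go((.530,-.1,.0915),93.5);go((.540,-.1,.0915),93.5)
print(obs()['contact_force'])
for k in('side','top'): print(k,*[p for p in pointer(cam(k)) if p[0]>20 and max(p[1][:4])>70])"
```

```text
shift cm [-0.67 -0.07  0.53] turn 0.0 | pos [ 0.5215 -0.0998  0.0909] tilt 42.0 tiltaz 4.2 y az 93.5 x az -177.0 q [-0.52 -0.36  2.38  0.72  0.6  -2.65]
shift cm [-1.41 -0.14  1.2 ] turn 0.0 | pos [ 0.5215 -0.0998  0.0909] tilt 42.0 tiltaz 4.2 y az 93.5 x az -177.0 q [-0.52 -0.36  2.38  0.72  0.6  -2.65]
[-0.12680591 -0.25685012  0.72917472]
side (25, [29, 31, 67, 83, 84]) (30, [29, 31, 67, 83, 84]) (35, [29, 31, 79, 83, 89]) (40, [29, 38, 56, 83, 85]) (55, [68, 84, 45, 43, 63]) (60, [68, 84, 85, 78, 79]) (65, [78, 103, 102, 105, 110]) (70, [78, 103, 102, 105, 110]) (75, [78, 103, 81, 78, 78]) (80, [78, 77, 81, 29, 37]) (85, [51, 77, 32, 29, 41])
top (50, [84, 43, 40, 41, 43]) (55, [84, 64, 34, 36, 50]) (60, [84, 64, 34, 164, 116]) (65, [84, 206, 238, 164, 116]) (70, [121, 206, 69, 87, 126]) (75, [121, 51, 69, 40, 44]) (80, [121, 50, 39, 40, 38])
```

Request:
{"fn": "servo_tool", "kwargs": {"increments": [[[0, -0.6, -0.1, 0.5, 0], [0, -1, -0.1, 0.9, 0], [0, -1.2, -0.1, 1.05, 0], [0, -1.3, -0.1, 1.1, 0], [0, -1.3, -0.1, 1.1, 0]]]}}

```text
t: 44.7
tool_pos: [0.5382, -0.1008, 0.0906]
tool_rot: [-0.067, 2.409, 0.041]
contact_force: [-5.3, -0.3, 2.0]
opening: -0.0006
grip_force: 1.9
```

```bash
python3 -c "
from dial import *
go((.540,-.1,.0915),93.5)
print(obs()['contact_force'])
for k in('side','top'): print(k,*[p for p in pointer(cam(k)) if p[0]>50 and max(p[1][:4])>70])"
```

```text
shift cm [-0.2   0.07  0.06] turn -0.1 | pos [ 0.5382 -0.1008  0.0906] tilt 41.9 tiltaz 4.1 y az 93.4 x az -177.1 q [-0.5  -0.3   2.34  0.72  0.58 -2.63]
[-5.27335995 -0.30720459  1.96626521]
side (65, [76, 125, 129, 136, 111]) (70, [76, 125, 129, 136, 111]) (75, [76, 125, 126, 134, 104]) (80, [76, 106, 126, 44, 40]) (85, [74, 106, 43, 44, 32])
top (65, [55, 213, 128, 55, 48]) (70, [132, 213, 115, 174, 136]) (75, [132, 85, 115, 48, 67]) (80, [132, 64, 42, 48, 49])
```

Request:
{"fn": "servo_tool", "kwargs": {"increments": [[[0, -0.15, 0, 0.13, 0], [0, -0.3, 0, 0.27, 0], [0, -0.3, 0, 0.27, 0]]]}}

```text
t: 45.1
tool_pos: [0.5427, -0.1005, 0.0914]
tool_rot: [-0.067, 2.407, 0.041]
contact_force: [0.5, -0.6, 0.3]
opening: 0.0
grip_force: 0.0
```

```bash
python3 -c "
from dial import *
go((.540,-.1,.0915),93.5)
print(obs()['contact_force'])
for k in('side','top'): print(k,*[p for p in pointer(cam(k)) if p[0]>50 and max(p[1][:4])>70])"
```

```text
shift cm [ 0.19  0.07 -0.18] turn -0.1 | pos [ 0.5427 -0.1005  0.0914] tilt 42.0 tiltaz 4.1 y az 93.4 x az -177.1 q [-0.49 -0.29  2.33  0.72  0.57 -2.63]
[ 0.50525641 -0.56449868  0.26652531]
side (80, [35, 94, 41, 57, 55]) (85, [79, 94, 117, 57, 75]) (90, [45, 114, 117, 119, 75]) (95, [45, 114, 108, 130, 123]) (100, [45, 114, 108, 90, 62])
top (80, [36, 104, 37, 44, 42]) (85, [170, 104, 106, 37, 42]) (90, [170, 166, 169, 115, 137]) (95, [170, 166, 169, 155, 122]) (100, [122, 122, 120, 40, 91]) (105, [122, 41, 46, 40, 44])
```

Request:
{"fn": "servo_tool", "kwargs": {"increments": [[[0, 0.4, 0, -0.4, 0], [0, 0.4, 0, -4, 0], [0, 0.4, 0, -8, 0], [0, 0.4, 0, -12, 0], [0, 0.4, 0, -12, 0]]]}}

```text
t: 45.7
tool_pos: [0.46, -0.1084, 0.1861]
tool_rot: [-0.069, 2.395, 0.027]
contact_force: [0.7, -0.8, 0.7]
opening: 0.0001
grip_force: 0.0
```

Request:
{"fn": "servo_tool", "kwargs": {"increments": [[[0, 0, 0, 0, 0], [0, 0, 0, 0, 0], [0, 0, 0, 0, 0]]]}}

```text
t: 46.0
tool_pos: [0.4588, -0.1057, 0.1751]
tool_rot: [-0.067, 2.412, 0.045]
contact_force: [0.4, 0.0, -0.2]
opening: -0.0001
grip_force: 0.0
```

```bash
python3 - <<'E'
from dial import *
go((.540,-.1,.0915),93.5)
c=cam('top'); s=cam('side')
for k in(s,c): print(*[p for p in pointer(k) if p[0]>50 and max(p[1][:4])>70])
for z in(.131,.091):
   for a,b in plugs(c,(.64,-.01),z,half=35):
    d=a-C[:2]; print(z,a,'r',(np.hypot(*d)*1000).round(1),'az',np.degrees(np.arctan2(d[1],d[0])).round(0))
for n0,k in(('top0.pkl',c),('side0.pkl',s)):
    o=pickle.load(open(n0,'rb')); df=cv2.absdiff(cv2.cvtColor(o['img'],cv2.COLOR_RGB2GRAY),cv2.cvtColor(k['img'],cv2.COLOR_RGB2GRAY))
    for nm,P in dict(spec=(.734,-.227,.02),pebble=(.503,-.413,.015),stub=(.341,-.169,.04),dropper=(.75,.055,.05),lens=(.35,.08,.006),g1=(.378,.267,.1),g2=(.4,.203,.1),g3=(.738,.184,.1)).items():
        u,v=proj(k,[P])[0].astype(int); print(nm,df[v-8:v+9,u-8:u+9].mean().round(1),end=' ')
    print()
E
```

```text
shift cm [-0.5  -0.04 11.66] turn -0.0 | pos [ 0.4588 -0.1057  0.1751] tilt 41.8 tiltaz 4.4 y az 93.5 x az -177.2 q [-0.64 -0.75  2.46  0.58  0.92 -2.5 ]
(55, [39, 35, 73, 96, 108]) (60, [39, 35, 67, 86, 88]) (80, [58, 115, 61, 102, 77]) (85, [85, 115, 115, 102, 138]) (90, [44, 108, 115, 119, 138]) (95, [44, 108, 79, 106, 78]) (100, [44, 108, 79, 53, 33])
(80, [69, 176, 103, 41, 40]) (85, [167, 176, 201, 129, 40]) (90, [167, 159, 132, 173, 148]) (95, [167, 159, 132, 88, 60]) (100, [90, 61, 62, 39, 45]) (105, [90, 39, 39, 39, 44])
0.131 [0.6147 0.0268] r 40.0 az 126.0
0.131 [ 0.6305 -0.0085] r 8.4 az -159.0
0.131 [ 0.5918 -0.011 ] r 46.8 az -173.0
0.131 [ 0.624  -0.0415] r 38.7 az -112.0
0.131 [ 6.802e-01 -6.000e-04] r 42.2 az 7.0
0.131 [0.6476 0.0269] r 33.7 az 74.0
0.131 [ 0.5681 -0.0625] r 90.4 az -141.0
0.091 [ 0.6384 -0.0063] r 0.8 az -83.0
0.091 [0.6221 0.0302] r 39.2 az 114.0
0.091 [ 0.5983 -0.009 ] r 40.2 az -175.0
0.091 [ 0.6316 -0.0405] r 35.6 az -101.0
0.091 [0.6898 0.0018] r 52.0 az 8.0
0.091 [0.6535 0.0308] r 39.4 az 67.0
spec 3.2 pebble 3.9 stub 47.3 dropper 3.3 lens 6.6 g1 2.6 g2 3.0 g3 3.3 
spec 3.4 pebble 3.5 stub 4.4 dropper 9.9 lens 38.7 g1 9.2 g2 3.5 g3 3.3
```

```bash
python3 -c "
from station import ctrl
print(ctrl.finish_job())"
```

```text
the job is handed in; nothing more can be done
None
```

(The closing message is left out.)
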